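# Open a test manifold: isolate it, unscrew the transit plugs, turn it back on

### The job

Get the aluminium manifold ready for blowing through. First shut its yellow quarter-turn valve fully, then unscrew every star-handled plug that is fitted in its front ports, draw them out and put them all in the dark tray, keeping the valve shut all the while; only when all the plugs are in the tray turn the valve fully open again.

Things in the scene. Friction and masses are not known exactly. Their poses are not given: they have to be found in the camera images.
- manifold: Fixed aluminium block, 70 mm deep (x) by 300 mm long (y) by 92 mm high. Origin at the centre of its underside, z up; its front face with three horizontal ports looks along its -x, towards the robot. Ports are 31 mm bores, 55 mm deep, 60 mm above the bench, at own y = +105, 0, -105 mm; some may be empty.
- port_1 (a point): Centre of the mouth of the left port (manifold y = +105 mm), in the front face; axes as the manifold's.
- port_2 (a point): Centre of the mouth of the middle port. Right-hand thread, 12 mm lead: turned anticlockwise as seen facing the handle (upper arm moves to the manifold's +y, left) a plug backs out 12 mm a turn; after about 0.85 turn (10 mm out) the thread lets go and it pulls straight out, with 40 mm still to come out of the bore. A pull before that is blocked.
- port_3 (a point): Centre of the mouth of the right port (manifold y = -105 mm).
- valve (a joint): Angle in rad of the yellow valve lever on top of the manifold, upright spindle. 0 = shut (stop): lever square across the block, pointing to the manifold's +x (rear, away from the robot). 1.571 = open (stop): lever along the block, pointing to the manifold's +y. Grows anticlockwise from above; stiff with friction (about 2 N at the end), stays where it is left.
- spindle (a point): Spindle axis of the valve at the lever's mid-height, 116 mm above the bench; at manifold x = -8, y = -42 mm.
- lever_end (a point): On the lever 75 mm from the spindle axis, at the lever's mid-height; the lever's yellow sleeve is 20 mm wide, 13 mm high (top 123 mm, underside 110 mm above the bench) and runs from 33 to 88 mm from the spindle.
- plug_red: Threaded plug, red star handle, 105 mm long, 0.22 kg. Origin on its axis at the seat, where flange meets thread; own +x runs into the port. Shank x 0 to 50 mm, 30 mm thick (plain to 18, then thread); flange 44 mm across, x 0 to -8; neck 19 mm thick, to x = -50. Four round rod arms 12 mm thick at x = -42, along own +y, -y, +z, -z, reaching 47 mm from the axis. None if absent.
- plug_blue: As plug_red, with a blue handle. Fitted, a plug's flange lies on the manifold's face with its axis level. An arm pushed sideways turns it easily; it stays where it is left. None if absent.
- plug_black: As plug_red, with a black handle. The arms' starting angle differs from plug to plug, and which plug is in which port varies. None if absent.
- tray: Fixed dark steel tray, open on top, 300 mm (its x) by 134 mm (its y), 32 mm high, walls 4 mm, floor about 4 mm thick. Origin at the centre of its underside. It holds three plugs lying side by side along its x, each with its axis across the tray; a plug lying on two arms and its thread end has its seat about 25 to 35 mm above the bench.

How it is judged (in metres and radians):
On the way, in this order (a step that is already met when the one before it is completed fails the run):
1. the valve is fully shut with every fitted plug still home (value of joint valve below 0.12 rad and x of each of plug_red, plug_blue, plug_black in the frame of manifold above -0.041 m), for 0.2 s.
2. every plug lies in the tray, with the valve still shut (value of joint valve below 0.12 rad and x of plug_red in the frame of tray between -0.14 and 0.14 m and y of plug_red in the frame of tray between -0.06 and 0.06 m and z of each of plug_red, plug_blue, plug_black in the frame of tray below 0.085 m and x of plug_blue in the frame of tray between -0.14 and 0.14 m and y of plug_blue in the frame of tray between -0.06 and 0.06 m and x of plug_black in the frame of tray between -0.14 and 0.14 m and y of plug_black in the frame of tray between -0.06 and 0.06 m and linear speed of each of plug_red, plug_blue, plug_black below 0.03 m/s), for 0.2 s.
3. the valve is fully open again (value of joint valve above 1.45 rad), for 0.2 s.
At the end, for the whole second after the job is handed in: The valve stands within 0.12 rad of its open stop, and every plug that was fitted rests in the tray (its seat within 140 mm along and 60 mm across of the tray's centre and less than 85 mm above its underside) (value of joint valve above 1.45 rad and x of plug_red in the frame of tray between -0.14 and 0.14 m and y of plug_red in the frame of tray between -0.06 and 0.06 m and z of each of plug_red, plug_blue, plug_black in the frame of tray below 0.085 m and x of plug_blue in the frame of tray between -0.14 and 0.14 m and y of plug_blue in the frame of tray between -0.06 and 0.06 m and x of plug_black in the frame of tray between -0.14 and 0.14 m and y of plug_black in the frame of tray between -0.06 and 0.06 m and linear speed of each of plug_red, plug_blue, plug_black below 0.03 m/s); the robot touches nothing.
It fails at once if the valve is not shut while a plug is out of its home and not yet in the tray (value of joint valve above 0.4 rad and (not (x of plug_red in the frame of manifold above -0.041 m or (x of plug_red in the frame of tray between -0.14 and 0.14 m and y of plug_red in the frame of tray between -0.06 and 0.06 m and z of plug_red in the frame of tray below 0.085 m)) or not (x of plug_blue in the frame of manifold above -0.041 m or (x of plug_blue in the frame of tray between -0.14 and 0.14 m and y of plug_blue in the frame of tray between -0.06 and 0.06 m and z of plug_blue in the frame of tray below 0.085 m)) or not (x of plug_black in the frame of manifold above -0.041 m or (x of plug_black in the frame of tray between -0.14 and 0.14 m and y of plug_black in the frame of tray between -0.06 and 0.06 m and z of plug_black in the frame of tray below 0.085 m)))).
Of plug_red, plug_blue, plug_black only 2 to 3 are there at a start; the rules pass over those that are not, and their reading is None.
Once in a run the grip may slacken for a moment while it holds something.
It also fails if it takes over 210 s, if anything falls off the work surface, if the arm or the gripper's body presses on something with over 40 N, if the wrist force passes 120 N, or if a joint passes its speed limit or range.

### The arm

A 6-joint arm with a two-finger parallel gripper is mounted at the origin on a cart in front of the work surface, level with it; the furniture and walls round the work are solid. World frame = base frame: x ahead of the robot, y to its left, z up, the work surface at z = 0. Lengths are in mm, angles in rad, forces in N, time in s.
With the tool pointing down it reaches from about 275 to 1000 mm from the base axis. Payload 8.4 kg.
Tool frame: the origin (TCP) lies midway between the tips of the shut fingers; the grasp point (between the pads) lies 19 mm behind it; z points along the fingers, y is the line along which they close (so a half turn about z gives the same grasp; the last joint's range is limited). The gripper opens to 85 mm and grips with 20 to 120 N. Pads are 22 mm wide; open, the fingers measure 114 mm over their backs; the gripper's body (76 mm by 85 mm) begins 54 mm behind the grasp point. The pads swing forward as they close: fully open they stand 13 mm farther back than shut.
Start: joints at [-1.34, 0.353, 1.633, -0, 1.155, -0.002], TCP at [144.188, -608.143, 231.281] pointing down, gripper open.
Joint ranges: [-2.63, 2.63], [-0.92, 2.1], [0.06, 2.66], [-1.3, 4.44], [0, 2.69], [-3.02, 3.02]. Speed limits (rad/s): [2.22, 2.22, 2.79, 3.14, 3.14, 3.14].

### API

Orientations are given as [roll, pitch, yaw] about the fixed x, y, z axes, in that order (R = Rz(yaw) Ry(pitch) Rx(roll)).
In Python, from rig import monitor, imaging, r gives the robot as it stands.
- The arm moves only by the tool drive_tool, never from a script. Its argument "plan" is a list of rows, each an object of numbers: "x", "y", "z": the shift along the tool's x, y, z in units of 50 mm (1.0 is 50 mm); "ax", "ay", "az": the turn, a rotation vector about the tool's x, y, z in units of 6 degrees (1.0 is 6 degrees); "hand": the finger opening in mm, from 0 to 85.4. In form: [{"x": .., "y": .., "z": .., "ax": .., "ay": .., "az": .., "hand": ..}, ...]. A call has 1 to 8 rows; each row is the pose to reach, as a shift and turn from the pose commanded when the call began, along the tool's axes at that moment; what a row does not reach only later rows make up. A row lasts 1/10 s, in which the tool goes at most 50 mm and 8.59 degrees, less where a joint would pass 70% of its speed; a pose out of reach is approached as far as the arm can. A call with a gripper value outside its range is refused whole. The fingers move at their own pace and stop on an object; "grip_force" is the grip in N (left out, the last holds). Time passes only in rows, so rows that repeat a pose let the fingers close. It gives the time, the measured TCP pose, the force, the opening and the grip force at its end, in the units of the state.
- monitor.sense(): the state, without advancing time (a new reading comes with each control period).
- imaging.grab_frame(name): name is "scene" or "top" or "wrist"; returns the picture (400x640x3 uint8, red, green, blue); there is no depth.
- imaging.camera_info(name): a dict with "mtx" (3x3 intrinsics, pixels), "dist" ([k1, k2, p1, p2, k3] as OpenCV has them; the pictures are not rectified), "R" (3x3) and "t" (3): a world point X has camera coordinates R X + t. Camera axes: x right, y down, z forward; pixel columns grow to the right and rows downward; lengths in mm; the calibration is good to about 2 mm. A picture is of the moment at which its call begins: read the wrist's pose just before it. camera_info takes no time and is no camera call; for the wrist camera it gives the pose at the moment of the call.
- r.sign_off(): hands the job in; it is judged then, once.
The state is a dict: "clock": time; "qpos": joint angles; "qvel": joint speeds; "joint_efforts": joint torques, N m; "eef_pos": TCP position; "tcp_rot": TCP orientation; "contact_force": force on the tool from outside, world axes, zero at the start; "wrist_torque": the same for the moment, N m; "opening": opening from 0.0 (shut) to 1.0 (fully open); "grasp_force": force on a finger pad.
Only numpy, scipy, OpenCV 4.12 (cv2) and the standard library are available. Lean on these libraries where they do the work, as an engineer would, in place of code of your own. Each camera call takes 0.05 s, during which the arm holds its last target. There are 200 camera calls.

## Working session

There is one attempt and no reset: what is moved stays moved. The work goes in short steps, Python scripts to look and compute and a tool call to move; the robot and the scene stay as the last step left them, time stands still between calls to the robot, and variables do not carry over. Pictures are saved under pics/ and viewed, at most 14 in all, crops included, and the job is handed in when it is done.

Besides the shell and the picture viewer there is one more tool, called after ">>>" as a command line: name --argument value ..., lists and objects as JSON in quotes. drive_tool: Moves the arm, as the interface text tells. Its arguments: {"type":"object","properties":{"plan":{"type":"array","items":{"type":"object","properties":{"x":{"type":"number"},"y":{"type":"number"},"z":{"type":"number"},"ax":{"type":"number"},"ay":{"type":"number"},"az":{"type":"number"},"hand":{"type":"number"}}}},"grip_force":{"type":"number"}},"required":["plan"]}

```bash
ls; mkdir -p pics
python3 - <<'E'
from rig import monitor, imaging, r
import cv2
print(monitor.sense())
for n in("scene","top"):
    im=imaging.grab_frame(n); cv2.imwrite(f"pics/{n}0.png",im[:,:,::-1]); c=imaging.camera_info(n); print(n,c)
E
```

```text
pics
{'clock': 0.0, 'qpos': array([-1.34039685e+00,  3.53650684e-01,  1.63410646e+00, -2.57987467e-05,
        1.15519138e+00, -2.37447293e-03]), 'qvel': array([ 0.00160194, -0.00020726, -0.0003668 ,  0.00060012,  0.00071995,
        0.0011498 ]), 'joint_efforts': array([-1.24847738e-04, -6.05254769e+01, -3.42062867e+01,  1.64947724e-04,
        9.28461406e-03, -3.06875677e-06]), 'eef_pos': array([ 144.07677832, -607.69725368,  230.57193111]), 'tcp_rot': array([-3.14023673e+00,  2.03688749e-05,  2.32784398e-01]), 'contact_force': array([-0.51650844, -0.2171343 ,  0.85668612]), 'wrist_torque': array([-0.01013973,  0.00164767,  0.02287411]), 'grasp_force': 0.0, 'opening': 1.0037196202988796}
scene {'mtx': array([[362.3238701 ,   0.        , 316.99273608],
       [  0.        , 362.3238701 , 202.30830644],
       [  0.        ,   0.        ,   1.        ]]), 'dist': array([0.0135926, 0.       , 0.       , 0.       , 0.       ]), 'R': array([[ 0.91788039, -0.39679054,  0.00727063],
       [-0.28858816, -0.67993187, -0.67409905],
       [ 0.27241965,  0.61664408, -0.73860518]]), 't': array([-554.46616659,   78.21998499,  889.80204992])}
top {'mtx': array([[461.32063255,   0.        , 317.66592786],
       [  0.        , 461.32063255, 201.67876024],
       [  0.        ,   0.        ,   1.        ]]), 'dist': array([-0.11413343,  0.        ,  0.        ,  0.        ,  0.        ]), 'R': array([[ 0.01757125, -0.99950754, -0.02599844],
       [-0.98377615, -0.01263986, -0.17895452],
       [ 0.17853778,  0.0287211 , -0.98351378]]), 't': array([-169.6769379 ,  520.23896262, 1031.13618955])}
```

View pics/scene0.png

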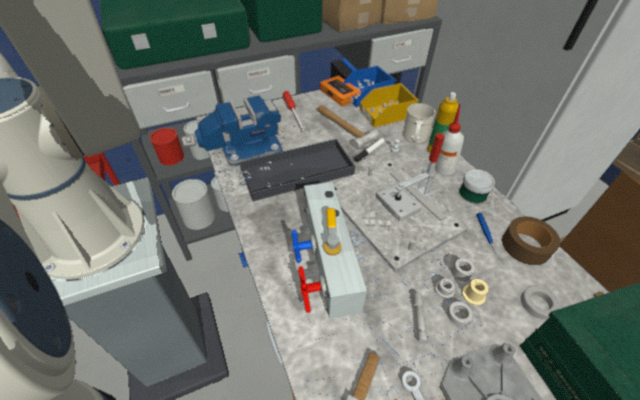

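View pics/top0.png

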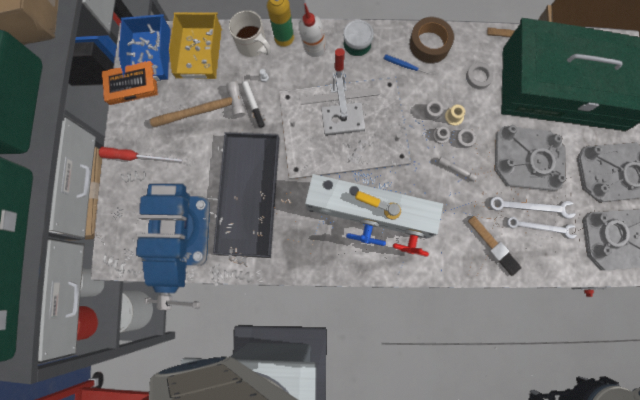

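```bash
cat > h.py <<'E'
import numpy as np, cv2
from rig import monitor, imaging, r
from scipy.spatial.transform import Rotation as Ro
def ray(c,px):
    u=cv2.undistortPoints(np.array([[px]],float),c['mtx'],c['dist'])[0,0]
    return -c['R'].T@c['t'], c['R'].T@np.array([u[0],u[1],1])
def onz(c,px,z):
    o,d=ray(c,px); return o+d*(z-o[2])/d[2]
def two(c1,p1,c2,p2):
    o1,d1=ray(c1,p1);o2,d2=ray(c2,p2)
    s=np.linalg.lstsq(np.c_[d1,-d2],o2-o1,rcond=None)[0]
    a,b=o1+d1*s[0],o2+d2*s[1]; return (a+b)/2,np.linalg.norm(a-b)
def proj(c,X):
    return cv2.projectPoints(np.array(X,float).reshape(-1,3),cv2.Rodrigues(c['R'])[0],c['t'],c['mtx'],c['dist'])[0][:,0]
def crop(im,x,y,w,h,f,name):
    cv2.imwrite('pics/'+name,cv2.resize(im[y:y+h,x:x+w,::-1],None,fx=f,fy=f,interpolation=cv2.INTER_CUBIC))
E
python3 - <<'E'
from h import *
a=cv2.imread('pics/top0.png')[:,:,::-1];b=cv2.imread('pics/scene0.png')[:,:,::-1]
A=np.zeros((600,800,3),np.uint8)
A[:300]=cv2.resize(a[120:270,205:455],None,fx=3.2,fy=3.2,interpolation=cv2.INTER_CUBIC)[:480:][:300] if 0 else 0
crop(a,205,125,250,145,3.2,'t1.png'); crop(b,230,130,160,190,3.1,'s1.png')
for n in('top','scene'): c=imaging.camera_info(n); print(n,-c['R'].T@c['t'])
E
```

```text
top [ 330.68335187 -192.63299284 1102.82443469]
scene [ 289.10741638 -715.51383086  713.97173868]
```

View pics/t1.png

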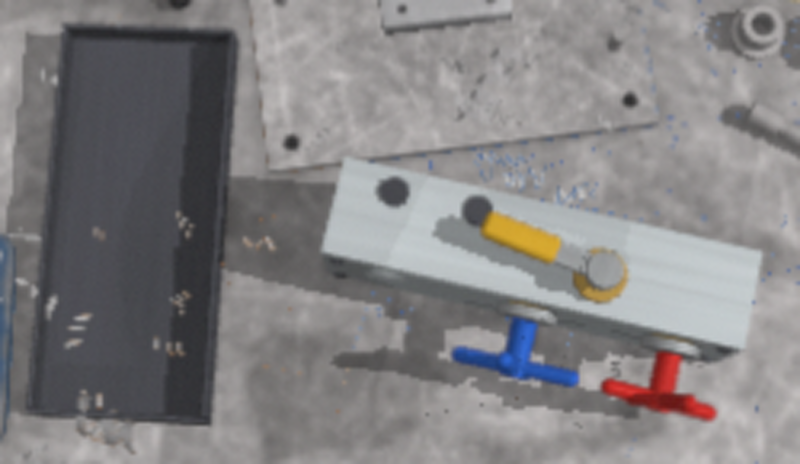

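View pics/s1.png

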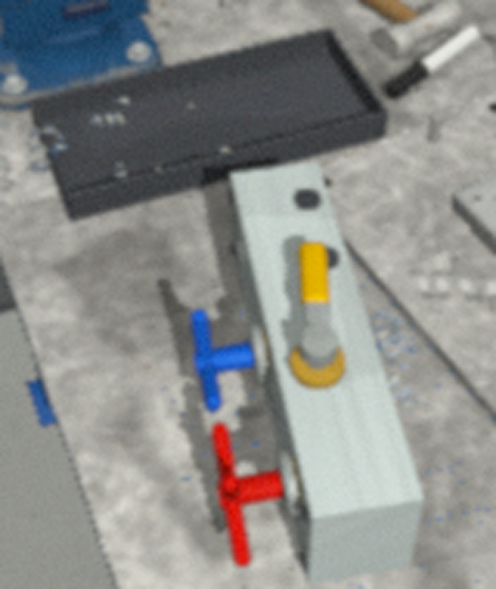

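Run:
```python
from h import *
t=imaging.camera_info('top');s=imaging.camera_info('scene')
T=lambda x,y:(x/3.2+205-.34,y/3.2+125-.34)
S=lambda x,y:(x/3.1+230-.34,y/3.1+130-.34)
P=[onz(t,T(*p),92)[:2] for p in[(345,158),(762,250),(742,348),(322,252)]]
print(P); c=np.mean(P,0); 
own=np.array([[35,150],[35,-150],[-35,-150],[-35,150]],float)
H=sum(np.outer(p-c,o) for p,o in zip(P,own)); yaw=np.arctan2(H[1,0]-H[0,1],H[0,0]+H[1,1])
R=np.array([[np.cos(yaw),-np.sin(yaw)],[np.sin(yaw),np.cos(yaw)]])
print('man top',c,yaw,[R.T@(p-c) for p in P])
P2=[onz(s,S(*p),92)[:2] for p in[(318,163),(422,497),(310,518),(231,172)]]
c2=np.mean(P2,0);H=sum(np.outer(p-c2,o) for p,o in zip(P2,own)); print('man scene',c2,np.arctan2(H[1,0]-H[0,1],H[0,0]+H[1,1]),[R.T@(p-c2) for p in P2])
man=lambda p:R.T@(p-c)
# tray rim z=32
Q=[onz(t,T(*p),32)[:2] for p in[(66,25),(237,30),(209,424),(28,412)]]
q=np.mean(Q,0);print('tray',q,Q)
# colored masks -> pca of arms
for n in('top','scene'):
    im=imaging.grab_frame(n).astype(int);g=im
    for nm,m in(('red',(g[...,0]>130)&(g[...,1]<70)&(g[...,2]<70)),('blue',(g[...,2]>130)&(g[...,0]<90)&(g[...,1]<120))):
        ci=imaging.camera_info(n)
        ctr=proj(ci,[*(c+R@[-78,0 if nm=='blue' else -105]),60])[0]
        yy,xx=np.nonzero(m);k=np.hypot(xx-ctr[0],yy-ctr[1])<40;print(n,nm,ctr,k.sum(),xx[k].min(),xx[k].max(),yy[k].min(),yy[k].max())
# arm tips pairs
Rm=np.eye(3);Rm[:2,:2]=R
for nm,a,b,y0 in(('blue L',(457,354),(0,0),0),('blue R',(576,380),(0,0),0),('red L',(607,385),0,-105),('red R',(713,412),0,-105)):
    o,d=ray(t,T(*a)); o=Rm.T@(o-[*c,0]);d=Rm.T@d; X=o+d*(-77-o[0])/d[0]; print('top',nm,X, np.degrees(np.arctan2(X[2]-60,X[1]-y0)))
for nm,a,y0 in(('b1',(199,313),0),('b2',(213,407),0),('r1',(220,428),-105),('r2',(242,562),-105)):
    o,d=ray(s,S(*a)); o=Rm.T@(o-[*c,0]);d=Rm.T@d; X=o+d*(-77-o[0])/d[0]; print('scene',nm,X,np.degrees(np.arctan2(X[2]-60,X[1]-y0)))
```

```text
[array([ 577.35317171, -150.29154542]), array([ 515.2576396 , -442.24462596]), array([ 446.48878175, -426.3594049 ]), array([ 509.90416363, -135.58960567])]
man top [ 512.25093917 -288.62129548] -0.21259868094516943 [array([ 34.44882822, 148.95200123]), array([  35.35365033, -149.5302221 ]), array([ -35.21873213, -148.5129255 ]), array([-34.58374643, 149.09114638])]
man scene [ 512.76651101 -286.96528077] -0.22270360980746262 [array([ 36.06760025, 148.14641808]), array([  33.84938359, -149.26821156]), array([ -36.77628776, -149.96160633]), array([-33.14069607, 151.08339981])]
tray [544.48768273   8.34769297] [array([695.03141351,  68.81487442]), array([691.4921864 , -63.42033426]), array([392.70467096, -52.87345068]), array([398.72246005,  80.86968242])]
top red [410.97600139 249.12074359] 163 393 427 236 255
top blue [365.57918797 238.79252628] 228 347 385 225 245
scene red [304.30255444 288.67274391] 338 299 320 267 311
scene blue [296.13539898 246.44763406] 271 291 311 230 262
top blue L [-77.          41.39687362  38.86018731] -27.051676808072507
top blue R [-77.         -45.61698734  46.03399973] -162.97761814681252
top red L [-77.         -66.56019973  58.48897967] -2.251066264879946
top red R [ -77.         -147.14043076   40.44837274] -155.11041454506454
scene b1 [-77.          37.05672449  69.42978095] 14.276972009611548
scene b2 [-77.         -18.88643776  30.62208885] -122.73610633722798
scene r1 [-77.         -53.63900612  57.07491848] -3.259554944570913
scene r2 [ -77.         -135.8406457    24.05077836] -130.6261173604897
```

```bash
cat >> h.py <<'E'
m=-0.215; C=np.array([512.5,-288.]); Rm=np.array([[np.cos(m),-np.sin(m)],[np.sin(m),np.cos(m)]])
def W(x,y,z): return np.array([*(C+Rm@[x,y]),z])
def M(p): return np.array([*(Rm.T@(np.array(p[:2])-C)),p[2]])
def steps(*tg):
    """targets (xyz world, yaw) tool down -> rows in tool units"""
    s=monitor.sense(); R0=Ro.from_euler('xyz',s['tcp_rot']); p0=s['eef_pos']
    print('at',p0.round(1),'man',M(p0).round(1),s['tcp_rot'].round(3),'F',s['contact_force'].round(1),'op',round(s['opening'],2),'q',s['qpos'].round(2),'t',round(s['clock'],1),'gf',round(s['grasp_force'],1))
    for p,y in tg:
        d=R0.inv().apply(np.array(p)-p0)/50; w=(R0.inv()*Ro.from_euler('xyz',[np.pi,0,y])).as_rotvec()/np.radians(6)
        print('row',d.round(2),w.round(2))
E
python3 - <<'E'
from h import *
a=cv2.imread('pics/top0.png')[:,:,::-1].astype(int)
t=imaging.camera_info('top')
k=(a[...,0]>180)&(a[...,1]>120)&(a[...,2]<80);k[:170]=0;k[230:]=0
k=k.astype(np.uint8);n,l,st,ce=cv2.connectedComponentsWithStats(k[:,300:420].copy());
for i in range(1,n):
    if st[i,4]>10:print(st[i],M(onz(t,ce[i]+[300,0],122)))
print(W(-8,-42+62,0))
L=m+np.pi/2
steps((W(-8,20,200),L),(W(-8,20,100),L))
E
```

```text
[ 57 192  23  14 152] [  1.23308782  15.90825698 122.        ]
[ 508.95113741 -266.75369269    0.        ]
at [ 144.1 -607.9  230.8] man [-291.6 -391.1  230.8] [-3.141 -0.     0.233] F [ 0.3 -0.3  0.2] op 1.0 q [-1.34  0.35  1.63  0.    1.16 -0.  ] t 0.2 gf 0.0
row [ 8.67 -4.95  0.62] [-1.000e-02 -0.000e+00 -1.072e+01]
row [ 8.67 -4.95  2.62] [-1.000e-02 -0.000e+00 -1.072e+01]
```

>>> drive_tool --plan '[{"x": 8.7, "y": -5.0, "z": 0.4, "az": -10, "hand": 45}, {"x": 8.7, "y": -5.0, "z": 0.4, "az": -10, "hand": 45}, {"x": 8.7, "y": -5.0, "z": 0.4, "az": -10, "hand": 45}, {"x": 8.7, "y": -5.0, "z": 0.4, "az": -10, "hand": 45}, {"x": 8.7, "y": -5.0, "z": 0.4, "az": -10, "hand": 45}, {"x": 8.7, "y": -5.0, "z": 0.4, "az": -10, "hand": 45}, {"x": 8.7, "y": -5.0, "z": 0.4, "az": -10, "hand": 45}, {"x": 8.7, "y": -5.0, "z": 0.4, "az": -10, "hand": 45}]'

```text
invalid input
```

>>> drive_tool --plan '[{"hand": 45}, {"hand": 45}, {"hand": 45}]'

```text
invalid input
```

Run:
```python
from h import *
L=m+1.42
steps((W(0,14,200),L),(W(0,14,102),L))
```

```text
at [ 144.1 -607.9  230.8] man [-291.6 -391.1  230.8] [-3.141 -0.     0.233] F [ 0.3 -0.3  0.2] op 1.0 q [-1.34  0.35  1.63  0.    1.16 -0.  ] t 0.2 gf 0.0
row [ 8.77 -4.78  0.62] [-0.01 -0.   -9.28]
row [ 8.77 -4.78  2.58] [-0.01 -0.   -9.28]
```

>>> drive_tool --plan '[{"x": 1.0, "y": -0.5, "z": 0, "ax": 0, "ay": 0, "az": -1, "hand": 45}]'

```text
clock: 0.3
eef_pos: [180.1, -578.6, 231.1]
tcp_rot: [3.14, 0.002, 0.334]
contact_force: [1.1, -0.2, 0.5]
opening: 0.855
grasp_force: 0.0
```

Run:
```python
from h import *
L=m+1.42
steps((W(0,14,200),L),(W(0,14,102),L))
```

```text
at [ 180.1 -578.6  231.1] man [-262.8 -354.8  231.1] [3.14e+00 2.00e-03 3.34e-01] F [ 1.1 -0.2  0.5] op 0.85 q [-1.27  0.32  1.68 -0.    1.14 -0.03] t 0.3 gf 0.0
row [ 8.33 -3.55  0.6 ] [ 0.01  0.02 -8.32]
row [ 8.34 -3.55  2.56] [ 0.01  0.02 -8.32]
```

>>> drive_tool --plan '[{"x": 8.3, "y": -3.55, "z": 0.4, "ax": 0, "ay": 0, "az": -8.3, "hand": 45}, {"x": 8.3, "y": -3.55, "z": 0.4, "ax": 0, "ay": 0, "az": -8.3, "hand": 45}, {"x": 8.3, "y": -3.55, "z": 0.4, "ax": 0, "ay": 0, "az": -8.3, "hand": 45}, {"x": 8.3, "y": -3.55, "z": 0.4, "ax": 0, "ay": 0, "az": -8.3, "hand": 45}, {"x": 8.3, "y": -3.55, "z": 0.4, "ax": 0, "ay": 0, "az": -8.3, "hand": 45}, {"x": 8.3, "y": -3.55, "z": 0.4, "ax": 0, "ay": 0, "az": -8.3, "hand": 45}, {"x": 8.3, "y": -3.55, "z": 0.4, "ax": 0, "ay": 0, "az": -8.3, "hand": 45}, {"x": 8.3, "y": -3.55, "z": 0.4, "ax": 0, "ay": 0, "az": -8.3, "hand": 45}]'

```text
clock: 1.1
eef_pos: [478.4, -304.4, 213.6]
tcp_rot: [3.141, 0.0, 1.207]
contact_force: [1.0, -0.9, 0.2]
opening: 0.529
grasp_force: 0.0
```

Run:
```python
from h import *
L=m+1.42
steps((W(0,14,200),L),(W(0,14,102),L))
```

```text
at [ 478.4 -304.4  213.6] man [-29.8 -23.3 213.6] [3.141 0.    1.207] F [ 1.  -0.9  0.2] op 0.53 q [-0.57  0.28  1.78 -0.    1.08 -0.21] t 1.1 gf 0.0
row [0.83 0.48 0.27] [0.   0.   0.02]
row [0.83 0.48 2.23] [0.   0.   0.02]
```

>>> drive_tool --plan '[{"x": 0.8, "y": 0.45, "z": 0.2, "ax": 0, "ay": 0, "az": 0, "hand": 45}, {"x": 0.8, "y": 0.45, "z": 0.2, "ax": 0, "ay": 0, "az": 0, "hand": 45}, {"x": 0.8, "y": 0.45, "z": 0.2, "ax": 0, "ay": 0, "az": 0, "hand": 45}, {"x": 0.8, "y": 0.45, "z": 0.2, "ax": 0, "ay": 0, "az": 0, "hand": 45}]'

```text
clock: 1.5
eef_pos: [511.8, -277.2, 203.5]
tcp_rot: [-3.141, 0.0, 1.206]
contact_force: [-0.2, -0.1, -0.0]
opening: 0.525
grasp_force: 0.0
```

Run:
```python
from h import *
L=m+1.42
steps((W(0,14,102),L))
im=imaging.grab_frame('wrist');cv2.imwrite('pics/w1.png',im[:,:,::-1])
```

```text
at [ 511.8 -277.2  203.5] man [ -3.   10.4 203.5] [-3.141  0.     1.206] F [-0.2 -0.1 -0. ] op 0.52 q [-0.5   0.32  1.75 -0.    1.07 -0.13] t 1.5 gf 0.0
row [0.08 0.05 2.03] [-0.    0.    0.01]
```

View pics/w1.png

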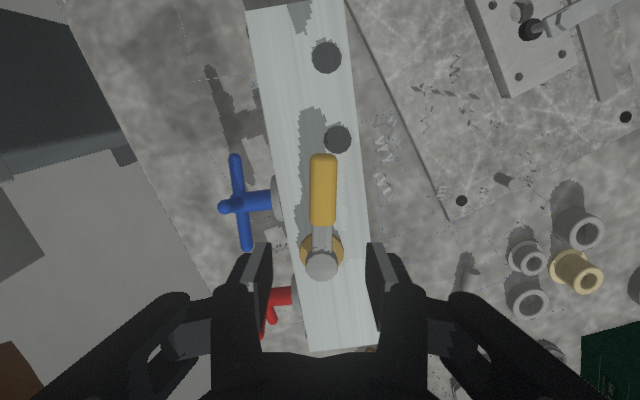

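>>> drive_tool --plan '[{"x": 0.1, "y": 0.02, "z": 1.0, "ax": 0, "ay": 0, "az": 0, "hand": 45}, {"x": 0.1, "y": 0.02, "z": 1.7, "ax": 0, "ay": 0, "az": 0, "hand": 45}, {"x": 0.1, "y": 0.02, "z": 2.05, "ax": 0, "ay": 0, "az": 0, "hand": 45}, {"x": 0.1, "y": 0.02, "z": 2.05, "ax": 0, "ay": 0, "az": 0, "hand": 28}, {"x": 0.1, "y": 0.02, "z": 2.05, "ax": 0, "ay": 0, "az": 0, "hand": 28}, {"x": 0.1, "y": 0.02, "z": 2.05, "ax": 0, "ay": 0, "az": 0, "hand": 28}]'

```text
clock: 2.15
eef_pos: [515.8, -273.5, 102.7]
tcp_rot: [3.139, 0.0, 1.206]
contact_force: [-0.1, 0.3, 1.1]
opening: 0.329
grasp_force: 0.0
```

```bash
cat >> h.py <<'E'
def lev(a,rad=57,z=101): return (W(-8+rad*np.cos(a),-42+rad*np.sin(a),z),m+a)
E
python3 - <<'E'
from h import *
steps(*[lev(a) for a in (1.3,1.15,1.0,.85,.7,.55,.4,.25,.1,0,-.05)])
E
```

```text
at [ 515.8 -273.5  102.7] man [  0.2  14.8 102.7] [3.139 0.    1.206] F [-0.1  0.3  1.1] op 0.33 q [-0.49  0.44  1.83 -0.    0.87 -0.13] t 2.1 gf 0.0
row [-0.02  0.15  0.03] [0.02 0.   1.15]
row [-0.05  0.31  0.03] [0.02 0.   2.59]
row [-0.11  0.47  0.04] [ 0.02 -0.    4.02]
row [-0.19  0.62  0.04] [ 0.02 -0.    5.45]
row [-0.29  0.76  0.04] [ 0.02 -0.01  6.88]
row [-0.41  0.88  0.04] [ 0.02 -0.01  8.32]
row [-0.55  0.98  0.04] [ 0.02 -0.01  9.75]
row [-0.7   1.06  0.04] [ 2.000e-02 -1.000e-02  1.118e+01]
row [-0.87  1.11  0.04] [ 2.000e-02 -1.000e-02  1.261e+01]
row [-0.98  1.14  0.04] [ 2.000e-02 -1.000e-02  1.357e+01]
row [-1.03  1.14  0.04] [ 2.000e-02 -1.000e-02  1.404e+01]
```

>>> drive_tool --plan '[{"x": -0.02, "y": 0.15, "z": 0, "ax": 0, "ay": 0, "az": 1.15, "hand": 28}, {"x": -0.05, "y": 0.31, "z": 0, "ax": 0, "ay": 0, "az": 2.5, "hand": 28}, {"x": -0.11, "y": 0.47, "z": 0, "ax": 0, "ay": 0, "az": 3.9, "hand": 28}, {"x": -0.19, "y": 0.62, "z": 0, "ax": 0, "ay": 0, "az": 5.3, "hand": 28}, {"x": -0.29, "y": 0.76, "z": 0, "ax": 0, "ay": 0, "az": 6.7, "hand": 28}, {"x": -0.41, "y": 0.88, "z": 0, "ax": 0, "ay": 0, "az": 8.1, "hand": 28}, {"x": -0.41, "y": 0.88, "z": 0, "ax": 0, "ay": 0, "az": 8.3, "hand": 28}]'

```text
clock: 2.85
eef_pos: [549.8, -308.4, 102.6]
tcp_rot: [3.14, -0.001, 0.334]
contact_force: [0.8, -0.2, 0.2]
opening: 0.332
grasp_force: 0.0
```

Run:
```python
from h import *
steps(*[lev(a) for a in (.4,.25,.1,0,-.08)])
```

```text
at [ 549.8 -308.4  102.6] man [ 40.8 -12.  102.6] [ 3.14e+00 -1.00e-03  3.34e-01] F [ 0.8 -0.2  0.2] op 0.33 q [-0.51  0.5   1.72 -0.    0.91  0.72] t 2.9 gf 0.0
row [-0.02  0.17  0.03] [ 0.02 -0.02  1.42]
row [-0.06  0.34  0.03] [ 0.02 -0.02  2.86]
row [-0.12  0.5   0.03] [ 0.01 -0.02  4.29]
row [-0.17  0.6   0.03] [ 0.01 -0.02  5.24]
row [-0.22  0.67  0.03] [ 0.01 -0.02  6.01]
```

>>> drive_tool --plan '[{"x": -0.02, "y": 0.17, "z": 0, "ax": 0, "ay": 0, "az": 1.4, "hand": 28}, {"x": -0.06, "y": 0.34, "z": 0, "ax": 0, "ay": 0, "az": 2.8, "hand": 28}, {"x": -0.12, "y": 0.5, "z": 0, "ax": 0, "ay": 0, "az": 4.2, "hand": 28}, {"x": -0.17, "y": 0.6, "z": 0, "ax": 0, "ay": 0, "az": 5.2, "hand": 28}, {"x": -0.2, "y": 0.66, "z": 0, "ax": 0, "ay": 0, "az": 5.2, "hand": 28}, {"x": -0.2, "y": 0.69, "z": 0, "ax": 0, "ay": 0, "az": 5.2, "hand": 28}]'

```text
clock: 3.45
eef_pos: [551.3, -343.2, 101.9]
tcp_rot: [-3.142, -0.001, -0.202]
contact_force: [0.1, 5.0, 3.4]
opening: 0.328
grasp_force: 2.7
```

>>> drive_tool --plan '[{"x": 0, "y": 0.05, "z": 0, "ax": 0, "ay": 0, "az": 0, "hand": 28}, {"x": 0, "y": 0.05, "z": 0, "ax": 0, "ay": 0, "az": 0, "hand": 28}]'

```text
clock: 3.65
eef_pos: [551.2, -343.3, 101.8]
tcp_rot: [-3.138, -0.0, -0.204]
contact_force: [2.3, 12.3, 6.9]
opening: 0.327
grasp_force: 6.4
```

>>> drive_tool --plan '[{"x": 0, "y": 0.06, "z": 0, "ax": 0, "ay": 0, "az": 0, "hand": 28}, {"x": 0, "y": 0.06, "z": 0, "ax": 0, "ay": 0, "az": 0, "hand": 28}]'

```text
clock: 3.85
eef_pos: [551.1, -343.6, 101.8]
tcp_rot: [-3.134, 0.0, -0.205]
contact_force: [5.9, 24.9, 10.2]
opening: 0.324
grasp_force: 12.8
```

>>> drive_tool --plan '[{"x": 0, "y": -0.18, "z": 0, "ax": 0, "ay": 0, "az": 0, "hand": 28}, {"x": 0, "y": -0.18, "z": -0.2, "ax": 0, "ay": 0, "az": 0, "hand": 28}, {"x": 0, "y": -0.18, "z": -1.2, "ax": 0, "ay": 0, "az": 0, "hand": 28}, {"x": -1.0, "y": -0.18, "z": -2.2, "ax": 0, "ay": 0, "az": 0, "hand": 28}, {"x": -2.0, "y": -0.18, "z": -2.2, "ax": 0, "ay": 0, "az": 0, "hand": 0}, {"x": -3.0, "y": -0.5, "z": -2.2, "ax": 0, "ay": 0, "az": 0, "hand": 0}, {"x": -4.0, "y": -0.5, "z": -2.2, "ax": 0, "ay": 0, "az": 0, "hand": 0}, {"x": -4.0, "y": -0.5, "z": -2.2, "ax": 0, "ay": 0, "az": 0, "hand": 0}]'

```text
clock: 4.65
eef_pos: [355.1, -281.6, 211.6]
tcp_rot: [3.141, 0.002, -0.205]
contact_force: [0.1, -0.5, 0.2]
opening: 0.003
grasp_force: 0.0
```

Run:
```python
from h import *
steps()
w=imaging.grab_frame('wrist');t=imaging.grab_frame('top');s=imaging.grab_frame('scene')
for n,i in zip('wts',(w,t,s)): cv2.imwrite(f'pics/{n}2.png',i[:,:,::-1])
A=np.vstack([cv2.resize(t[180:270,300:460],(800,450)[:2]),])
B=cv2.resize(s[180:320,250:390],(350,350));D=cv2.resize(w,(450,281))
o=np.zeros((600,800,3),np.uint8);o[:350,:350]=B;o[:281,350:]=D;o[350:,:]=cv2.resize(t[195:265,300:524],(800,250));cv2.imwrite('pics/m2.png',o[:,:,::-1])
```

```text
at [ 355.1 -281.6  211.6] man [-155.2  -27.4  211.6] [ 3.141e+00  2.000e-03 -2.050e-01] F [ 0.1 -0.5  0.2] op 0.0 q [-0.67  0.11  2.01 -0.    1.03  1.1 ] t 4.7 gf 0.0
```

View pics/m2.png

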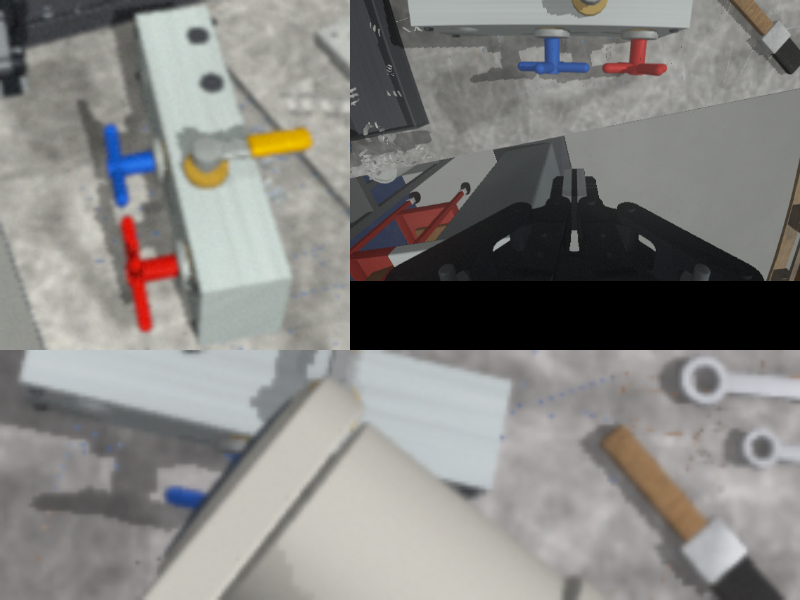

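Run:
```python
from h import *
w=cv2.imread('pics/w2.png')[:,:,::-1]
crop(w,180,25,320,90,2.5,'wc2.png')
print(imaging.camera_info('wrist'))
s=cv2.imread('pics/s2.png')
```

```text
{'mtx': array([[325.16237559,   0.        , 318.65502065],
       [  0.        , 325.16237559, 195.66255199],
       [  0.        ,   0.        ,   1.        ]]), 'dist': array([-0.05423204,  0.        ,  0.        ,  0.        ,  0.        ]), 'R': array([[-0.20658236, -0.97842823,  0.00138947],
       [-0.93474474,  0.19777836,  0.29518807],
       [-0.28909515,  0.05968185, -0.95543816]]), 't': array([-204.26215986,  358.83875507,  481.11004672])}
```

View pics/wc2.png

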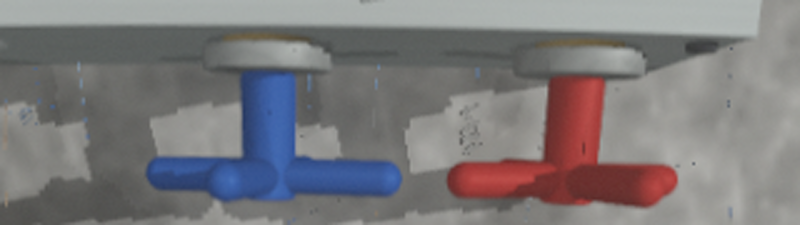

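Run:
```python
from h import *
c=imaging.camera_info('wrist')
P=lambda x,y:(x/2.5+180-.3,y/2.5+25-.3)
cam=-c['R'].T@c['t'];print('cam',M(cam))
for n,p in(('b',(268,125)),('r',(574,125))): print(n,M(onz(c,P(*p),69)))
for n,p in(('bL',(150,172)),('bR',(400,178)),('bU',(222,182)),('rL',(450,181)),('rU',(655,190)),('rR',(675,178))):
    o,d=ray(c,P(*p));o=M(o);d=np.r_[Rm.T@d[:2],d[2]]
    y0=0 if n[0]=='b' else -105
    # points on ray with radius 44 about axis
    a=np.r_[d[1],d[2]];b=np.r_[o[1]-y0,o[2]-60]
    for s in np.roots([a@a,2*a@b,b@b-44**2]):
        X=o+s.real*d; print(n,X.round(0),'im',round(abs(s.imag),3),'theta(+left)',np.degrees(np.arctan2(X[1]-y0,X[2]-60)).round())
# face edge check: top front edge z=92
for p in((100,24),(700,36)):print('edge',M(onz(c,P(*p),92)))
L=m+np.pi/2
steps((W(-80,-16,125),L))
```

```text
cam [-75.87951289 -28.38209943 354.02979072]
b [-59.1750364   -2.34207178  69.        ]
r [ -58.09604933 -104.08693835   69.        ]
bL [-74.  43.  49.] im 0.0 theta(+left) 105.0
bL [-74.  33.  89.] im 0.0 theta(+left) 49.0
bR [-76. -47.  63.] im 15.706 theta(+left) -86.0
bR [-76. -47.  63.] im 15.706 theta(+left) -86.0
bU [-78.  21.  21.] im 0.0 theta(+left) 152.0
bU [-77.   9. 103.] im 0.0 theta(+left) 11.0
rL [-77. -67.  37.] im 0.0 theta(+left) 121.0
rL [-77. -63.  73.] im 0.0 theta(+left) 73.0
rU [ -79. -144.   40.] im 0.0 theta(+left) -117.0
rU [ -78. -122.  101.] im 0.0 theta(+left) -23.0
rR [ -74. -148.   50.] im 0.0 theta(+left) -104.0
rR [ -75. -129.   97.] im 0.0 theta(+left) -33.0
edge [-31.77137864  45.11703018  92.        ]
edge [ -33.21054442 -134.27005474   92.        ]
at [ 358.9 -283.6  212.2] man [-151.   -28.5  212.2] [ 3.14e+00 -2.00e-03 -2.07e-01] F [ 0.7 -0.4  0.4] op -0.0 q [-0.67  0.11  2.   -0.    1.03  1.11] t 4.8 gf 0.0
row [ 1.42 -0.24  1.75] [  0.03  -0.   -14.92]
```

>>> drive_tool --plan '[{"x": 1.4, "y": -0.24, "z": 0.8, "ax": 0, "ay": 0, "az": -14.9, "hand": 0}, {"x": 1.4, "y": -0.24, "z": 0.8, "ax": 0, "ay": 0, "az": -14.9, "hand": 0}, {"x": 1.4, "y": -0.24, "z": 0.8, "ax": 0, "ay": 0, "az": -14.9, "hand": 0}, {"x": 1.4, "y": -0.24, "z": 0.8, "ax": 0, "ay": 0, "az": -14.9, "hand": 0}, {"x": 1.4, "y": -0.24, "z": 0.8, "ax": 0, "ay": 0, "az": -14.9, "hand": 0}, {"x": 1.4, "y": -0.24, "z": 0.8, "ax": 0, "ay": 0, "az": -14.9, "hand": 0}, {"x": 1.4, "y": -0.24, "z": 0.8, "ax": 0, "ay": 0, "az": -14.9, "hand": 0}, {"x": 1.4, "y": -0.24, "z": 0.8, "ax": 0, "ay": 0, "az": -14.9, "hand": 0}]'

```text
clock: 5.6
eef_pos: [432.0, -286.5, 171.2]
tcp_rot: [3.14, 0.0, 1.001]
contact_force: [0.3, -0.3, -0.2]
opening: -0.001
grasp_force: 0.0
```

Run:
```python
from h import *
L=m+np.pi/2
steps((W(-80,-16,125),L))
```

```text
at [ 432.  -286.5  171.2] man [-79.  -15.7 171.2] [3.14  0.    1.001] F [ 0.3 -0.3 -0.2] op -0.0 q [-0.59  0.26  1.92 -0.    0.96 -0.02] t 5.6 gf 0.0
row [-0.01 -0.02  0.92] [ 0.01  0.   -3.39]
```

>>> drive_tool --plan '[{"x": 0, "y": -0.02, "z": 0.9, "ax": 0, "ay": 0, "az": -3.39, "hand": 0}, {"x": 0, "y": -0.02, "z": 0.9, "ax": 0, "ay": 0, "az": -3.39, "hand": 0}, {"x": 0, "y": -0.02, "z": 0.9, "ax": 0, "ay": 0, "az": -3.39, "hand": 0}, {"x": 0, "y": -0.02, "z": 0.9, "ax": 0, "ay": 0, "az": -3.39, "hand": 0}]'

```text
clock: 6.0
eef_pos: [430.9, -285.8, 125.8]
tcp_rot: [3.141, 0.0, 1.35]
contact_force: [-0.1, -0.0, 0.3]
opening: -0.0
grasp_force: 0.0
```

Run:
```python
from h import *
L=m+np.pi/2
steps((W(-80,-16,80),L),(W(-80,18,80),L),(W(-80,18,125),L),(W(-80,-36,125),L),(W(-80,-36,80),L))
```

```text
at [ 430.9 -285.8  125.8] man [-80.2 -15.2 125.8] [3.141 0.    1.35 ] F [-0.1 -0.   0.3] op -0.0 q [-0.59  0.32  1.96 -0.    0.87 -0.37] t 6.0 gf 0.0
row [-0.01  0.    0.92] [ 0.    0.   -0.06]
row [0.67 0.   0.92] [ 0.    0.   -0.06]
row [0.66 0.   0.02] [ 0.    0.   -0.06]
row [-0.42  0.01  0.02] [ 0.    0.   -0.06]
row [-0.41  0.01  0.92] [ 0.    0.   -0.06]
```

>>> drive_tool --plan '[{"x": 0, "y": 0, "z": 0.5, "ax": 0, "ay": 0, "az": 0, "hand": 0}, {"x": 0, "y": 0, "z": 0.92, "ax": 0, "ay": 0, "az": 0, "hand": 0}, {"x": 0, "y": 0, "z": 0.92, "ax": 0, "ay": 0, "az": 0, "hand": 0}, {"x": 0.2, "y": 0, "z": 0.92, "ax": 0, "ay": 0, "az": 0, "hand": 0}, {"x": 0.4, "y": 0, "z": 0.92, "ax": 0, "ay": 0, "az": 0, "hand": 0}]'

```text
clock: 6.5
eef_pos: [435.0, -265.6, 81.1]
tcp_rot: [3.14, 0.001, 1.347]
contact_force: [0.8, -1.2, 0.2]
opening: 0.003
grasp_force: 0.2
```

>>> drive_tool --plan '[{"x": 0.15, "y": 0, "z": 0, "ax": 0, "ay": 0, "az": 0, "hand": 0}, {"x": 0.3, "y": 0, "z": 0, "ax": 0, "ay": 0, "az": 0, "hand": 0}, {"x": 0.3, "y": 0, "z": 0, "ax": 0, "ay": 0, "az": 0, "hand": 0}]'

```text
clock: 6.8
eef_pos: [437.5, -249.9, 80.6]
tcp_rot: [3.141, -0.0, 1.349]
contact_force: [-0.6, -0.8, 0.6]
opening: -0.002
grasp_force: 0.2
```

Run:
```python
from h import *
L=m+np.pi/2
steps((W(-80,18,125),L),(W(-80,-36,125),L),(W(-80,-36,80),L))
c=imaging.camera_info('wrist');w=imaging.grab_frame('wrist');cv2.imwrite('pics/w3.png',w[:,:,::-1])
```

```text
at [ 437.5 -249.9   80.6] man [-81.4  21.2  80.6] [ 3.141 -0.     1.349] F [-0.6 -0.8  0.6] op -0.0 q [-0.52  0.37  2.01  0.    0.76 -0.3 ] t 6.8 gf 0.2
row [-0.06  0.03 -0.89] [ 0.   -0.   -0.06]
row [-1.14  0.04 -0.89] [ 0.   -0.   -0.06]
row [-1.14  0.04  0.01] [ 0.   -0.   -0.06]
```

View pics/w3.png

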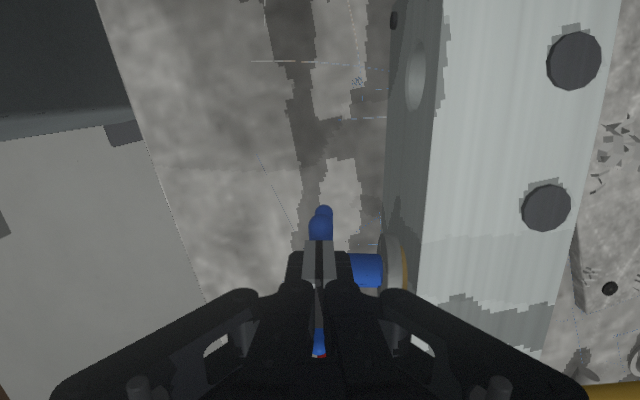

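>>> drive_tool --plan '[{"x": 0, "y": 0.03, "z": -0.9, "ax": 0, "ay": 0, "az": 0, "hand": 0}, {"x": -0.7, "y": 0.03, "z": -0.9, "ax": 0, "ay": 0, "az": 0, "hand": 0}, {"x": -1.28, "y": 0.03, "z": -0.9, "ax": 0, "ay": 0, "az": 0, "hand": 0}, {"x": -1.28, "y": 0.03, "z": -0.4, "ax": 0, "ay": 0, "az": 0, "hand": 0}, {"x": -1.26, "y": 0.03, "z": 0, "ax": 0, "ay": 0, "az": 0, "hand": 0}, {"x": -0.9, "y": 0.03, "z": 0, "ax": 0, "ay": 0, "az": 0, "hand": 0}, {"x": -0.45, "y": 0.03, "z": 0, "ax": 0, "ay": 0, "az": 0, "hand": 0}, {"x": 0, "y": 0.03, "z": 0, "ax": 0, "ay": 0, "az": 0, "hand": 0}]'

```text
clock: 7.65
eef_pos: [438.5, -251.0, 80.0]
tcp_rot: [-3.141, 0.0, 1.347]
contact_force: [-0.6, -0.1, 0.3]
opening: 0.001
grasp_force: 0.4
```

>>> drive_tool --plan '[{"x": 0.02, "y": 0, "z": -0.9, "ax": 0, "ay": 0, "az": 0, "hand": 0}, {"x": -0.7, "y": 0, "z": -0.9, "ax": 0, "ay": 0, "az": 0, "hand": 0}, {"x": -1.28, "y": 0, "z": -0.9, "ax": 0, "ay": 0, "az": 0, "hand": 0}, {"x": -1.28, "y": 0, "z": -0.4, "ax": 0, "ay": 0, "az": 0, "hand": 0}, {"x": -1.26, "y": 0, "z": 0, "ax": 0, "ay": 0, "az": 0, "hand": 0}, {"x": -0.9, "y": 0, "z": 0, "ax": 0, "ay": 0, "az": 0, "hand": 0}, {"x": -0.45, "y": 0, "z": 0, "ax": 0, "ay": 0, "az": 0, "hand": 0}, {"x": 0, "y": 0, "z": 0, "ax": 0, "ay": 0, "az": 0, "hand": 0}]'

```text
clock: 8.45
eef_pos: [438.7, -251.2, 80.0]
tcp_rot: [3.141, 0.0, 1.347]
contact_force: [-0.6, -2.7, 1.2]
opening: -0.002
grasp_force: 1.1
```

Run:
```python
from h import *
steps()
w=imaging.grab_frame('wrist');crop(w,200,100,300,180,2,'w4.png')
```

```text
at [ 438.7 -251.2   80. ] man [-80.   20.2  80. ] [3.141 0.    1.347] F [-0.6 -2.7  1.2] op -0.0 q [-0.52  0.38  2.01 -0.    0.76 -0.3 ] t 8.4 gf 1.1
```

View pics/w4.png

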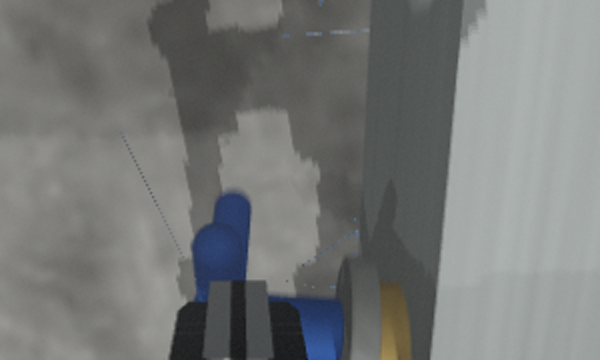

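>>> drive_tool --plan '[{"x": 0.02, "y": -0.06, "z": -0.9, "ax": 0, "ay": 0, "az": 0, "hand": 0}, {"x": -0.7, "y": -0.06, "z": -0.9, "ax": 0, "ay": 0, "az": 0, "hand": 0}, {"x": -1.28, "y": -0.06, "z": -0.9, "ax": 0, "ay": 0, "az": 0, "hand": 0}, {"x": -1.28, "y": -0.06, "z": -0.4, "ax": 0, "ay": 0, "az": 0, "hand": 0}, {"x": -1.26, "y": -0.06, "z": 0, "ax": 0, "ay": 0, "az": 0, "hand": 0}, {"x": -0.9, "y": -0.06, "z": 0, "ax": 0, "ay": 0, "az": 0, "hand": 0}, {"x": -0.45, "y": -0.06, "z": 0, "ax": 0, "ay": 0, "az": 0, "hand": 0}, {"x": 0, "y": -0.06, "z": 0, "ax": 0, "ay": 0, "az": 0, "hand": 0}]'

```text
clock: 9.3
eef_pos: [435.9, -251.1, 80.2]
tcp_rot: [3.141, 0.001, 1.347]
contact_force: [0.2, -0.9, 0.3]
opening: -0.002
grasp_force: 0.4
```

>>> drive_tool --plan '[{"x": 0.02, "y": -0.04, "z": -0.9, "ax": 0, "ay": 0, "az": 0, "hand": 0}, {"x": -0.7, "y": -0.04, "z": -0.9, "ax": 0, "ay": 0, "az": 0, "hand": 0}, {"x": -1.28, "y": -0.04, "z": -0.9, "ax": 0, "ay": 0, "az": 0, "hand": 0}, {"x": -1.28, "y": -0.04, "z": -0.4, "ax": 0, "ay": 0, "az": 0, "hand": 0}, {"x": -1.26, "y": -0.04, "z": 0, "ax": 0, "ay": 0, "az": 0, "hand": 0}, {"x": -0.9, "y": -0.04, "z": 0, "ax": 0, "ay": 0, "az": 0, "hand": 0}, {"x": -0.45, "y": -0.04, "z": 0, "ax": 0, "ay": 0, "az": 0, "hand": 0}, {"x": 0, "y": -0.04, "z": 0, "ax": 0, "ay": 0, "az": 0, "hand": 0}]'

```text
clock: 10.1
eef_pos: [434.9, -251.4, 80.6]
tcp_rot: [3.139, 0.002, 1.347]
contact_force: [-0.3, -2.7, -0.3]
opening: -0.001
grasp_force: 1.0
```

Run:
```python
from h import *
steps()
w=imaging.grab_frame('wrist');crop(w,200,100,300,180,2,'w5.png')
```

```text
at [ 434.9 -251.4   80.6] man [-83.6  19.2  80.6] [3.139e+00 2.000e-03 1.347e+00] F [-0.3 -2.7 -0.3] op -0.0 q [-0.53  0.37  2.02 -0.    0.75 -0.3 ] t 10.1 gf 1.0
```

View pics/w5.png

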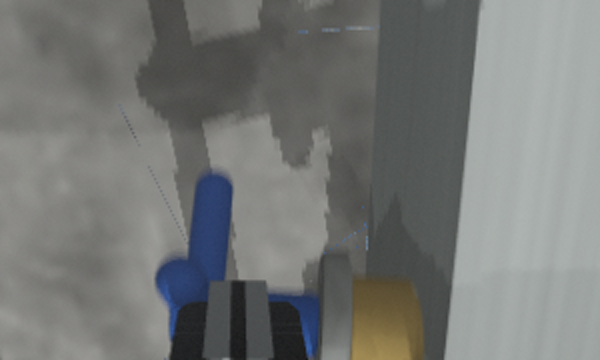

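>>> drive_tool --plan '[{"x": 0.02, "y": -0.12, "z": -0.9, "ax": 0, "ay": 0, "az": 0, "hand": 0}, {"x": -0.7, "y": -0.12, "z": -0.9, "ax": 0, "ay": 0, "az": 0, "hand": 0}, {"x": -1.28, "y": -0.12, "z": -0.9, "ax": 0, "ay": 0, "az": 0, "hand": 0}, {"x": -1.28, "y": -0.12, "z": -0.4, "ax": 0, "ay": 0, "az": 0, "hand": 0}, {"x": -1.26, "y": -0.12, "z": 0, "ax": 0, "ay": 0, "az": 0, "hand": 0}, {"x": -0.9, "y": -0.12, "z": 0, "ax": 0, "ay": 0, "az": 0, "hand": 0}, {"x": -0.6, "y": -0.12, "z": 0, "ax": 0, "ay": 0, "az": 0, "hand": 0}, {"x": -0.36, "y": -0.12, "z": 0, "ax": 0, "ay": 0, "az": 0, "hand": 0}]'

```text
clock: 10.95
eef_pos: [424.0, -265.8, 80.2]
tcp_rot: [3.142, 0.0, 1.348]
contact_force: [-0.4, 0.3, -0.2]
opening: 0.003
grasp_force: 0.0
```

>>> drive_tool --plan '[{"x": 0, "y": 0, "z": 0, "ax": 0, "ay": 0, "az": 0, "hand": 0}, {"x": -0.05, "y": 0, "z": 0, "ax": 0, "ay": 0, "az": 0, "hand": 0}, {"x": -0.05, "y": 0, "z": -0.9, "ax": 0, "ay": 0, "az": 0, "hand": 0}, {"x": -0.05, "y": 0, "z": -0.9, "ax": 0, "ay": 0, "az": 0, "hand": 0}]'

```text
clock: 11.35
eef_pos: [425.9, -271.1, 129.3]
tcp_rot: [3.135, 0.003, 1.348]
contact_force: [0.2, 0.4, -0.1]
opening: -0.002
grasp_force: 0.0
```

Run:
```python
from h import *
L=m+np.pi/2
# red: arms at -23, 67 : descend right of -23 arm
steps((W(-80,-105-40,125),L),(W(-80,-145,80),L),(W(-80,-105+19,80),L))
```

```text
at [ 425.9 -271.1  129.3] man [-88.2  -1.9 129.3] [3.135e+00 3.000e-03 1.348e+00] F [ 0.2  0.4 -0.1] op -0.0 q [-0.57  0.29  1.98 -0.    0.86 -0.35] t 11.3 gf 0.0
row [-2.86  0.19  0.09] [ 0.06  0.03 -0.07]
row [-2.86  0.18  0.99] [ 0.06  0.03 -0.07]
row [-1.68  0.17  0.99] [ 0.06  0.03 -0.07]
```

>>> drive_tool --plan '[{"x": -1.0, "y": 0.1, "z": 0, "ax": 0, "ay": 0, "az": 0, "hand": 0}, {"x": -2.0, "y": 0.18, "z": 0, "ax": 0, "ay": 0, "az": 0, "hand": 0}, {"x": -2.86, "y": 0.18, "z": 0.1, "ax": 0, "ay": 0, "az": 0, "hand": 0}, {"x": -2.86, "y": 0.18, "z": 0.5, "ax": 0, "ay": 0, "az": 0, "hand": 0}, {"x": -2.86, "y": 0.18, "z": 0.99, "ax": 0, "ay": 0, "az": 0, "hand": 0}, {"x": -2.5, "y": 0.18, "z": 0.99, "ax": 0, "ay": 0, "az": 0, "hand": 0}, {"x": -2.1, "y": 0.18, "z": 0.99, "ax": 0, "ay": 0, "az": 0, "hand": 0}, {"x": -1.68, "y": 0.18, "z": 0.99, "ax": 0, "ay": 0, "az": 0, "hand": 0}]'

```text
clock: 12.15
eef_pos: [414.0, -352.3, 76.3]
tcp_rot: [3.141, 0.001, 1.348]
contact_force: [0.7, 0.4, -0.0]
opening: 0.003
grasp_force: 0.1
```

>>> drive_tool --plan '[{"x": 0.02, "y": 0, "z": -0.9, "ax": 0, "ay": 0, "az": 0, "hand": 0}, {"x": -0.7, "y": 0, "z": -0.9, "ax": 0, "ay": 0, "az": 0, "hand": 0}, {"x": -1.28, "y": 0, "z": -0.9, "ax": 0, "ay": 0, "az": 0, "hand": 0}, {"x": -1.28, "y": 0, "z": -0.4, "ax": 0, "ay": 0, "az": 0, "hand": 0}, {"x": -1.26, "y": 0, "z": 0, "ax": 0, "ay": 0, "az": 0, "hand": 0}, {"x": -0.9, "y": 0, "z": 0, "ax": 0, "ay": 0, "az": 0, "hand": 0}, {"x": -0.45, "y": 0, "z": 0, "ax": 0, "ay": 0, "az": 0, "hand": 0}, {"x": 0, "y": 0, "z": 0, "ax": 0, "ay": 0, "az": 0, "hand": 0}]'

```text
clock: 12.95
eef_pos: [414.3, -351.3, 76.9]
tcp_rot: [3.14, 0.001, 1.348]
contact_force: [0.1, -0.6, 1.2]
opening: -0.002
grasp_force: 0.5
```

>>> drive_tool --plan '[{"x": 0.02, "y": -0.06, "z": -0.9, "ax": 0, "ay": 0, "az": 0, "hand": 0}, {"x": -0.7, "y": -0.06, "z": -0.9, "ax": 0, "ay": 0, "az": 0, "hand": 0}, {"x": -1.28, "y": -0.06, "z": -0.9, "ax": 0, "ay": 0, "az": 0, "hand": 0}, {"x": -1.28, "y": -0.06, "z": -0.4, "ax": 0, "ay": 0, "az": 0, "hand": 0}, {"x": -1.26, "y": -0.06, "z": 0, "ax": 0, "ay": 0, "az": 0, "hand": 0}, {"x": -0.9, "y": -0.06, "z": 0, "ax": 0, "ay": 0, "az": 0, "hand": 0}, {"x": -0.45, "y": -0.06, "z": 0, "ax": 0, "ay": 0, "az": 0, "hand": 0}, {"x": 0, "y": -0.06, "z": 0, "ax": 0, "ay": 0, "az": 0, "hand": 0}]'

```text
clock: 13.75
eef_pos: [411.5, -350.1, 77.2]
tcp_rot: [3.14, 0.001, 1.348]
contact_force: [-0.8, -1.4, 1.1]
opening: -0.004
grasp_force: 0.6
```

>>> drive_tool --plan '[{"x": 0.02, "y": -0.06, "z": -0.9, "ax": 0, "ay": 0, "az": 0, "hand": 0}, {"x": -0.7, "y": -0.06, "z": -0.9, "ax": 0, "ay": 0, "az": 0, "hand": 0}, {"x": -1.28, "y": -0.06, "z": -0.9, "ax": 0, "ay": 0, "az": 0, "hand": 0}, {"x": -1.28, "y": -0.06, "z": -0.4, "ax": 0, "ay": 0, "az": 0, "hand": 0}, {"x": -1.26, "y": -0.06, "z": 0, "ax": 0, "ay": 0, "az": 0, "hand": 0}, {"x": -0.9, "y": -0.06, "z": 0, "ax": 0, "ay": 0, "az": 0, "hand": 0}, {"x": -0.45, "y": -0.06, "z": 0, "ax": 0, "ay": 0, "az": 0, "hand": 0}, {"x": 0, "y": -0.06, "z": 0, "ax": 0, "ay": 0, "az": 0, "hand": 0}]'

```text
clock: 14.55
eef_pos: [408.9, -349.6, 77.7]
tcp_rot: [3.14, 0.001, 1.348]
contact_force: [0.4, -0.9, 0.3]
opening: -0.002
grasp_force: 0.5
```

Run:
```python
from h import *
steps()
w=imaging.grab_frame('wrist');crop(w,200,100,300,180,2,'w6.png')
```

```text
at [ 408.9 -349.6   77.7] man [-88.1 -82.3  77.7] [3.140e+00 1.000e-03 1.348e+00] F [ 0.4 -0.9  0.3] op -0.0 q [-0.71  0.42  1.94 -0.    0.78 -0.49] t 14.6 gf 0.5
```

View pics/w6.png

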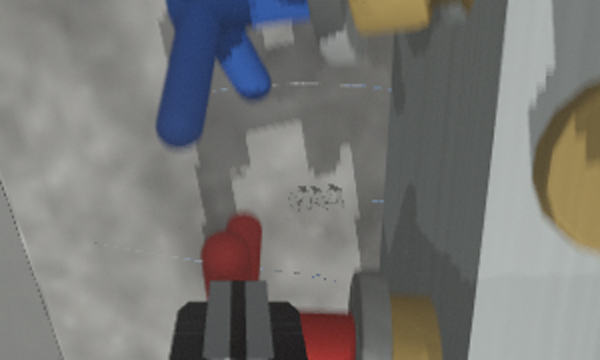

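>>> drive_tool --plan '[{"x": 0.02, "y": -0.06, "z": -0.9, "ax": 0, "ay": 0, "az": 0, "hand": 0}, {"x": -0.7, "y": -0.06, "z": -0.9, "ax": 0, "ay": 0, "az": 0, "hand": 0}, {"x": -1.28, "y": -0.06, "z": -0.9, "ax": 0, "ay": 0, "az": 0, "hand": 0}, {"x": -1.28, "y": -0.06, "z": -0.4, "ax": 0, "ay": 0, "az": 0, "hand": 0}, {"x": -1.26, "y": -0.06, "z": 0, "ax": 0, "ay": 0, "az": 0, "hand": 0}, {"x": -0.9, "y": -0.06, "z": 0, "ax": 0, "ay": 0, "az": 0, "hand": 0}, {"x": -0.65, "y": -0.06, "z": 0, "ax": 0, "ay": 0, "az": 0, "hand": 0}, {"x": -0.44, "y": -0.06, "z": 0, "ax": 0, "ay": 0, "az": 0, "hand": 0}]'

```text
clock: 15.4
eef_pos: [401.6, -371.7, 78.0]
tcp_rot: [3.138, 0.003, 1.35]
contact_force: [-3.9, -11.1, 7.7]
opening: 0.003
grasp_force: 7.1
```

>>> drive_tool --plan '[{"x": 0, "y": 0, "z": 0, "ax": 0, "ay": 0, "az": 0, "hand": 0}, {"x": -0.05, "y": 0, "z": 0, "ax": 0, "ay": 0, "az": 0, "hand": 0}, {"x": -0.05, "y": 0, "z": -1, "ax": 0, "ay": 0, "az": 0, "hand": 0}, {"x": 0.3, "y": -0.9, "z": -2, "ax": 0, "ay": 0, "az": 2, "hand": 45}, {"x": 0.7, "y": -1.5, "z": -2.7, "ax": 0, "ay": 0, "az": 4, "hand": 45}, {"x": 0.7, "y": -1.5, "z": -2.7, "ax": 0, "ay": 0, "az": 6, "hand": 45}, {"x": 0.7, "y": -1.5, "z": -2.7, "ax": 0, "ay": 0, "az": 8, "hand": 45}, {"x": 0.7, "y": -1.5, "z": -2.7, "ax": 0, "ay": 0, "az": 9, "hand": 45}]'

```text
clock: 16.2
eef_pos: [334.3, -320.7, 211.8]
tcp_rot: [3.141, -0.001, 0.592]
contact_force: [0.5, -0.1, -0.6]
opening: 0.527
grasp_force: 0.0
```

Run:
```python
from h import *
steps((W(-150,-50,210),m))
```

```text
at [ 334.3 -320.7  211.8] man [-167.1  -69.9  211.8] [ 3.141e+00 -1.000e-03  5.920e-01] F [ 0.5 -0.1 -0.6] op 0.53 q [-0.77  0.12  1.99  0.    1.03  0.21] t 16.2 gf 0.0
row [ 0.52 -0.03  0.04] [ 0.01 -0.01  7.7 ]
```

>>> drive_tool --plan '[{"x": 0.5, "y": 0, "z": 0, "ax": 0, "ay": 0, "az": 7.7, "hand": 45}, {"x": 0.5, "y": 0, "z": 0, "ax": 0, "ay": 0, "az": 7.7, "hand": 45}, {"x": 0.5, "y": 0, "z": 0, "ax": 0, "ay": 0, "az": 7.7, "hand": 45}, {"x": 0.5, "y": 0, "z": 0, "ax": 0, "ay": 0, "az": 7.7, "hand": 45}, {"x": 0.5, "y": 0, "z": 0, "ax": 0, "ay": 0, "az": 7.7, "hand": 45}, {"x": 0.5, "y": 0, "z": 0, "ax": 0, "ay": 0, "az": 7.7, "hand": 45}, {"x": 0.5, "y": 0, "z": 0, "ax": 0, "ay": 0, "az": 7.7, "hand": 45}, {"x": 0.5, "y": 0, "z": 0, "ax": 0, "ay": 0, "az": 7.7, "hand": 45}]'

```text
clock: 17.0
eef_pos: [355.0, -307.0, 210.7]
tcp_rot: [-3.141, 0.0, -0.206]
contact_force: [0.5, -1.0, -0.7]
opening: 0.527
grasp_force: 0.0
```

Run:
```python
from h import *
steps()
c=imaging.camera_info('wrist');np.save('c.npy',c,allow_pickle=True)
w=imaging.grab_frame('wrist');crop(w,160,20,320,140,2.5,'w7.png')
```

```text
at [ 355.  -307.   210.7] man [-149.8  -52.1  210.7] [-3.141  0.    -0.206] F [ 0.5 -1.  -0.7] op 0.53 q [-0.72  0.13  1.98  0.    1.03  1.06] t 17.0 gf 0.0
```

View pics/w7.png

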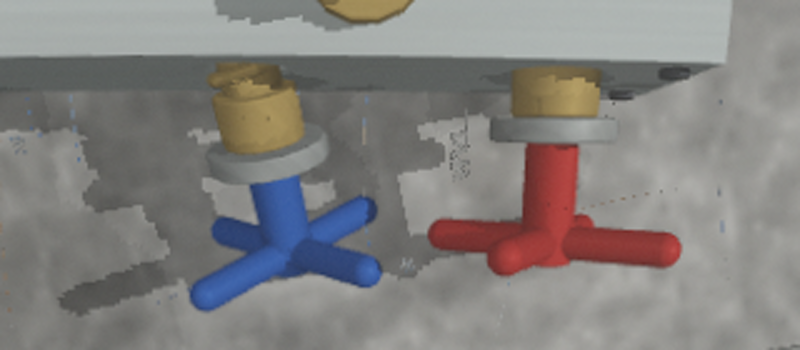

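```bash
cat > pnp.py <<'E'
from h import *
def plug(c,px,ang,name):
    # px: tips at angles ang (deg from up, + left), then flange rear-face centre, in pixels
    a=np.radians(ang);mod=np.array([[-42,44*np.sin(t),44*np.cos(t)] for t in a]+[[-8,0,0]])
    Rmc=c['R']@np.block([[Rm,np.zeros((2,1))],[0,0,1]])
    t0=c['R']@W(-50,0 if name=='blue' else -105,60)+c['t']
    ok,rv,tv=cv2.solvePnP(mod,np.array(px,float),c['mtx'],c['dist'],cv2.Rodrigues(Rmc)[0],t0.reshape(3,1).copy(),True)
    e=np.abs(cv2.projectPoints(mod,rv,tv,c['mtx'],c['dist'])[0][:,0]-px).max()
    Rw=Rmc.T@cv2.Rodrigues(rv)[0]
    pts=[M(c['R'].T@(cv2.Rodrigues(rv)[0]@np.array([x,0,0])+tv[:,0]-c['t'])) for x in(0,-22,-42)]
    print(name,'err px',e,'axis(man)',Rw[:,0].round(3),'up',Rw[:,2].round(2),'seat,grip,hub',*[p.round(1) for p in pts])
E
python3 - <<'E'
from pnp import *
c=np.load('c.npy',allow_pickle=True).item()
P=lambda x,y:(x/2.5+160-.3,y/2.5+20-.3)
plug(c,[P(205,297),P(370,272),P(368,208),P(222,230)]+[P(269,165)],[45,-45,-135,135],'blue')
plug(c,[P(505,262),P(675,249),P(587,222),P(433,233)]+[P(554,134)],[15,-75,-165,105],'red')
print(c['R'],c['t'])
E
```

```text
blue err px 0.7564369362515322 axis(man) [0.926 0.147 0.347] up [-0.34 -0.06  0.94] seat,grip,hub [-58.9  -3.8  38.4] [-79.2  -7.   30.7] [-97.8 -10.   23.8]
red err px 1.2918743923954707 axis(man) [0.994 0.027 0.106] up [-0.11  0.22  0.97] seat,grip,hub [ -49.2 -103.9   66.8] [ -71.  -104.5   64.5] [ -90.9 -105.    62.4]
[[-2.06268997e-01 -9.78495187e-01 -5.19258412e-04]
 [-9.34327497e-01  1.96800657e-01  2.97155903e-01]
 [-2.90663431e-01  6.17792077e-02 -9.54828833e-01]] [-227.63169123  359.46426533  481.03296119]
```

Run:
```python
from h import *
s=imaging.grab_frame('scene');c=imaging.camera_info('scene')
p=proj(c,[W(-95,-8,45),W(-85,-105,60)]);print(p)
g=s.astype(int);
print(((g[...,2]>130)&(g[...,0]<90)&(g[...,1]<120))[220:280,260:330].sum(),((g[...,0]>130)&(g[...,1]<70)&(g[...,2]<70))[240:330,260:340].sum())
crop(s,260,215,90,110,5.4,'s8.png')
```

```text
[[289.30638404 254.20312794]
 [300.71701396 288.90271657]]
282 318
```

Both are visible; worth viewing.

View pics/s8.png

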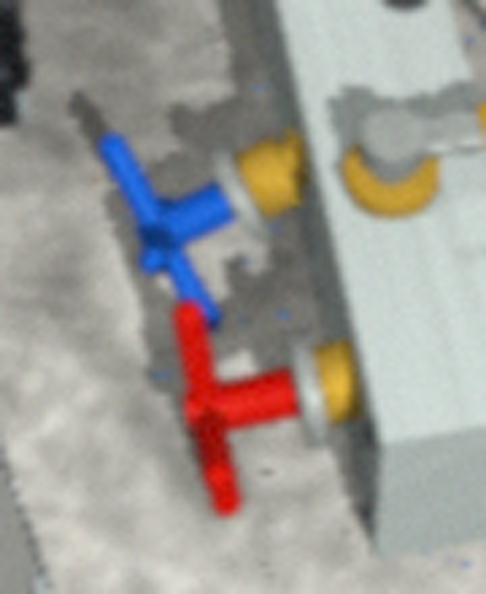

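Run:
```python
from h import *
w=np.load('c.npy',allow_pickle=True).item();s=imaging.camera_info('scene')
P=lambda x,y:(x/2.5+160-.3,y/2.5+20-.3)
S=lambda x,y:(x/5.4+260-.4,y/5.4+215-.4)
for n,a,b in(('b hub',(291,252),(160,235)),('b flange',(269,163),(230,195)),('b UL',(205,297),(108,140)),('b LR',(368,208),(212,318)),('r hub',(548,245),(205,405)),('r flange',(554,134),(306,387)),('r left',(433,233),(188,308)),('r right',(675,249),(227,510))):
    X,e=two(w,P(*a),s,S(*b));print(n,M(X).round(1),'gap',round(e,1))
```

```text
b hub [-97.1 -11.9  36. ] gap 1.8
b flange [-65.8  -6.2  48. ] gap 0.1
b UL [-111.5   14.6   69.5] gap 1.2
b LR [-81.  -40.5  12.7] gap 2.3
r hub [ -92.2 -105.4   60.3] gap 1.6
r flange [ -54.7 -105.3   60.4] gap 2.7
r left [-90.4 -64.4  61.7] gap 2.3
r right [ -92.  -149.4   64. ] gap 3.1
```

```bash
cat >> h.py <<'E'
def pose(grip,axis,back=0):
    """man-frame grip point & plug axis -> world TCP, R (tool x along axis), backed off along -tool z"""
    a=np.array(axis,float);a/=np.linalg.norm(a);u=np.array([0,0,1])-a*a[2];u/=np.linalg.norm(u)
    Rt=np.c_[a,np.cross(-u,a),-u];Mw=np.block([[Rm,np.zeros((2,1))],[0,0,1]])
    g=np.array(grip)-u*(19-back); return W(*g),Ro.from_matrix(Mw@Rt)
def steps2(*tg):
    steps(); s=monitor.sense(); R0=Ro.from_euler('xyz',s['tcp_rot']); p0=s['eef_pos']
    for p,R in tg: print('row',(R0.inv().apply(p-p0)/50).round(2),((R0.inv()*R).as_rotvec()/np.radians(6)).round(2))
E
python3 - <<'E'
from h import *
g=[-78.7,-8.5,43];a=[31,5.7,12]
steps2(pose(g,a,90),pose(g,a,0))
E
```

```text
at [ 355.1 -307.1  210.7] man [-149.7  -52.3  210.7] [-3.141  0.    -0.207] F [0.4 0.2 0.4] op 0.53 q [-0.72  0.13  1.98  0.    1.03  1.06] t 17.1 gf 0.0
row [ 0.93 -0.78  2.03] [ 0.3   3.47 -1.64]
row [ 1.56 -0.89  3.71] [ 0.3   3.47 -1.64]
```

>>> drive_tool --plan '[{"x": 0.5, "y": -0.78, "z": 0.5, "ax": 0.15, "ay": 1.7, "az": -0.8, "hand": 50}, {"x": 0.93, "y": -0.78, "z": 1.2, "ax": 0.3, "ay": 3.0, "az": -1.6, "hand": 50}, {"x": 0.93, "y": -0.78, "z": 2.0, "ax": 0.3, "ay": 3.47, "az": -1.64, "hand": 50}, {"x": 0.93, "y": -0.78, "z": 2.0, "ax": 0.3, "ay": 3.47, "az": -1.64, "hand": 50}, {"x": 0.93, "y": -0.78, "z": 2.0, "ax": 0.3, "ay": 3.47, "az": -1.64, "hand": 50}]'

```text
clock: 17.6
eef_pos: [406.2, -277.1, 108.0]
tcp_rot: [-3.138, -0.36, -0.036]
contact_force: [-0.7, 0.6, -0.4]
opening: 0.586
grasp_force: 0.0
```

Run:
```python
from h import *
g=[-78.7,-8.5,43];a=[31,5.7,12]
steps2(pose(g,a,0))
```

```text
at [ 406.2 -277.1  108. ] man [-106.2  -12.1  108. ] [-3.138 -0.36  -0.036] F [-0.7  0.6 -0.4] op 0.59 q [-0.77  0.23  2.23  0.55  0.48  0.38] t 17.6 gf 0.0
row [0.06 0.03 1.79] [-0.02  0.03 -0.03]
```

>>> drive_tool --plan '[{"x": 0.05, "y": 0.03, "z": 0.7, "ax": 0, "ay": 0, "az": 0, "hand": 50}, {"x": 0.05, "y": 0.03, "z": 1.2, "ax": 0, "ay": 0, "az": 0, "hand": 50}, {"x": 0.05, "y": 0.03, "z": 1.6, "ax": 0, "ay": 0, "az": 0, "hand": 50}, {"x": 0.05, "y": 0.03, "z": 1.75, "ax": 0, "ay": 0, "az": 0, "hand": 50}, {"x": 0.05, "y": 0.03, "z": 1.75, "ax": 0, "ay": 0, "az": 0, "hand": 50}]'

```text
clock: 18.1
eef_pos: [443.4, -281.4, 29.8]
tcp_rot: [-3.14, -0.364, -0.034]
contact_force: [0.4, -0.4, -1.2]
opening: 0.587
grasp_force: 0.0
```

>>> drive_tool --grip_force 60 --plan '[{"x": 0, "y": 0, "z": 0, "ax": 0, "ay": 0, "az": 0, "hand": 10}, {"x": 0, "y": 0, "z": 0, "ax": 0, "ay": 0, "az": 0, "hand": 10}, {"x": 0, "y": 0, "z": 0, "ax": 0, "ay": 0, "az": 0, "hand": 10}, {"x": 0, "y": 0, "z": 0, "ax": 0, "ay": 0, "az": 0, "hand": 10}, {"x": 0, "y": 0, "z": 0, "ax": 0, "ay": 0, "az": 0, "hand": 10}]'

```text
clock: 18.6
eef_pos: [442.0, -280.1, 30.7]
tcp_rot: [-3.139, -0.365, -0.034]
contact_force: [-1.9, 6.3, 5.8]
opening: 0.357
grasp_force: 63.6
```

Run:
```python
from h import *
# plug axis pts; grip g at -22. Level: grip at seat-22
steps2(pose([-80,-6,48],[31,3.8,8],0),pose([-82,-4,52],[31,2,5],0),pose([-87,-2,57],[31,1,2],0),pose([-110,0,60],[1,0,0],0),pose([-130,0,62],[1,0,0],0))
```

```text
at [ 442.  -280.1   30.7] man [-70.5  -7.3  30.7] [-3.139 -0.365 -0.034] F [-1.9  6.3  5.8] op 0.36 q [-0.72  0.43  2.21  0.82  0.32  0.13] t 18.6 gf 63.6
row [-0.09 -0.05 -0.01] [-0.19 -1.09  0.54]
row [-0.13 -0.1  -0.1 ] [-0.31 -1.95  1.08]
row [-0.21 -0.16 -0.24] [-0.32 -2.86  1.4 ]
row [-0.63 -0.29 -0.46] [-0.34 -3.47  1.72]
row [-0.98 -0.36 -0.64] [-0.34 -3.47  1.72]
```

>>> drive_tool --grip_force 30 --plan '[{"x": 0, "y": 0, "z": 0, "ax": 0, "ay": 0, "az": 0, "hand": 50}, {"x": 0, "y": 0, "z": 0, "ax": 0, "ay": 0, "az": 0, "hand": 50}, {"x": 0, "y": 0, "z": 0, "ax": 0, "ay": 0, "az": 0, "hand": 50}]'

```text
clock: 18.9
eef_pos: [442.7, -282.3, 30.5]
tcp_rot: [3.14, -0.366, -0.035]
contact_force: [0.2, 0.1, -0.2]
opening: 0.587
grasp_force: 0.0
```

Run:
```python
from h import *
steps()
c=imaging.camera_info('wrist');np.save('c.npy',c,allow_pickle=True)
w=imaging.grab_frame('wrist');cv2.imwrite('pics/w9.png',w[:,:,::-1])
s=imaging.grab_frame('scene');cv2.imwrite('pics/s9.png',s[:,:,::-1])
o=np.zeros((600,800,3),np.uint8);o[:,:420]=cv2.resize(w[150:400,230:405],(420,600));o[:456,420:]=cv2.resize(s[215:323,260:350],(380,456));cv2.imwrite('pics/m9.png',o[:,:,::-1])
```

```text
at [ 442.7 -282.3   30.5] man [-69.4  -9.3  30.5] [ 3.14  -0.366 -0.035] F [ 0.2  0.1 -0.2] op 0.59 q [-0.72  0.43  2.21  0.82  0.31  0.13] t 18.9 gf 0.0
```

View pics/m9.png

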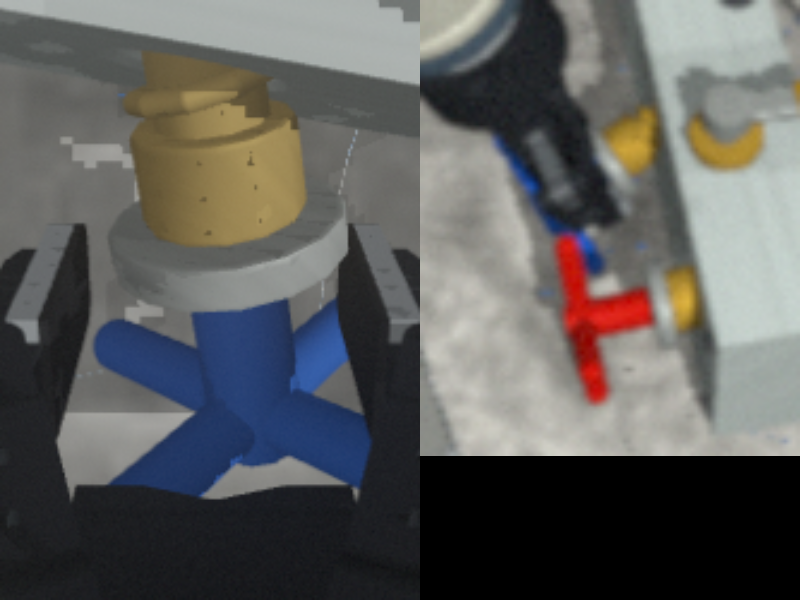

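Run:
```python
from h import *
c=np.load('c.npy',allow_pickle=True).item()
s=monitor.sense();R0=Ro.from_euler('xyz',s['tcp_rot']).as_matrix();p0=s['eef_pos']
P=lambda x,y:(x/2.4+230-.3,y/2.4+150-.3)
cam=R0.T@(-c['R'].T@c['t']-p0);print('cam in tool',cam)
for n,p in(('flange/neck top junction',(243,305)),('hub front',(255,415)),('neckL',(196,330)),('neckR',(292,330)),('flL',(110,245)),('flR',(349,228)),('flange bottom right',(300,300)),('UL arm edge/neck',(208,405)),('shL',(135,150)),('shR',(300,125)),('padR tip',(412,335)),('padL tip',(5,335)),('padL top',(60,225))):
    o,d=ray(c,P(*p));o=R0.T@(o-p0);d=R0.T@d
    print(n,*[(o+d*(z-o[2])/d[2]).round(1)[:2] for z in(-40,-28,-19,-10,0)])
```

```text
cam in tool [  75.27074356    0.84914042 -142.16381739]
flange/neck top junction [13.1  5.3] [5.9 5.8] [0.4 6.2] [-5.1  6.6] [-11.2   7. ]
hub front [-6.7  7.4] [-16.3   8.1] [-23.6   8.7] [-30.8   9.3] [-38.8   9.9]
neckL [ 8.8 -1.8] [ 1.  -2.1] [-4.8 -2.3] [-10.7  -2.6] [-17.2  -2.8]
neckR [ 8.8 12.7] [ 1.  14.1] [-4.9 15.1] [-10.7  16.2] [-17.2  17.4]
flL [ 23.1 -14.2] [ 17.  -15.9] [ 12.4 -17.2] [  7.8 -18.6] [  2.7 -20. ]
flR [25.8 20.4] [19.9 22.7] [15.6 24.4] [11.2 26.2] [ 6.4 28.1]
flange bottom right [14.  13.7] [ 6.8 15.3] [ 1.4 16.4] [-4.  17.5] [-10.   18.8]
UL arm edge/neck [-4.8 -0. ] [-14.2  -0.1] [-21.2  -0.2] [-28.3  -0.3] [-36.1  -0.4]
shL [ 37.8 -10. ] [ 33.4 -11.3] [ 30.1 -12.3] [ 26.8 -13.2] [ 23.1 -14.3]
shR [41.4 12.8] [37.4 14.2] [34.5 15.3] [31.5 16.4] [28.2 17.5]
padR tip [ 7.8 31. ] [-0.2 34.6] [-6.1 37.2] [-12.   39.9] [-18.7  42.8]
padL tip [  7.9 -30.8] [ -0.  -34.5] [ -6.  -37.3] [-11.9 -40.1] [-18.5 -43.2]
padL top [ 26.3 -21.2] [ 20.5 -23.8] [ 16.2 -25.8] [ 11.9 -27.7] [  7.1 -29.9]
```

>>> drive_tool --grip_force 60 --plan '[{"x": -0.1, "y": 0.13, "z": -0.2, "ax": 0, "ay": 0, "az": -0.6, "hand": 50}, {"x": -0.27, "y": 0.13, "z": -0.2, "ax": 0, "ay": 0, "az": -1.1, "hand": 50}, {"x": -0.27, "y": 0.13, "z": 0, "ax": 0, "ay": 0, "az": -1.1, "hand": 50}, {"x": -0.27, "y": 0.13, "z": 0.16, "ax": 0, "ay": 0, "az": -1.1, "hand": 50}, {"x": -0.27, "y": 0.13, "z": 0.16, "ax": 0, "ay": 0, "az": -1.1, "hand": 50}]'

```text
clock: 19.5
eef_pos: [432.4, -287.8, 17.1]
tcp_rot: [3.098, -0.362, 0.088]
contact_force: [0.1, 1.2, -0.2]
opening: 0.586
grasp_force: 0.0
```

>>> drive_tool --plan '[{"x": 0, "y": 0, "z": 0, "ax": 0, "ay": 0, "az": 0, "hand": 10}, {"x": 0, "y": 0, "z": 0, "ax": 0, "ay": 0, "az": 0, "hand": 10}, {"x": 0, "y": 0, "z": 0, "ax": 0, "ay": 0, "az": 0, "hand": 10}, {"x": 0, "y": 0, "z": 0, "ax": 0, "ay": 0, "az": 0, "hand": 10}, {"x": 0, "y": 0, "z": 0, "ax": 0, "ay": 0, "az": 0, "hand": 10}, {"x": 0, "y": 0, "z": 0, "ax": 0, "ay": 0, "az": 0, "hand": 10}]'

```text
clock: 20.1
eef_pos: [431.7, -286.7, 17.6]
tcp_rot: [3.099, -0.362, 0.089]
contact_force: [-3.8, 3.5, 5.1]
opening: 0.204
grasp_force: 57.5
```

Run:
```python
from h import *
s=monitor.sense();R=Ro.from_euler('xyz',s['tcp_rot']).as_matrix();Mw=np.block([[Rm,np.zeros((2,1))],[0,0,1]])
g=M(s['eef_pos']-19*R[:,2]);a=Mw.T@R[:,0];print('grip',g.round(1),'axis',a.round(3))
b=g+a*(-35-g[0])/a[0];print('at mouth',b.round(1))
steps2(*[pose([-35-L, b[1]*(1-f)-(L*a[1]/a[0])*(1-f),(1-f)*g[2]+f*59.5],[1,(1-f)*a[1]/a[0],(1-f)*a[2]/a[0]],0) for f,L in((0,-35-g[0]),(.25,54),(.5,57),(.75,60),(1,65),(1,80),(1,100),(1,120))])
```

```text
grip [-85.9 -17.2  35.3] axis [0.893 0.28  0.354]
at mouth [-35.   -1.2  55.5]
at [ 431.7 -286.7   17.6] man [-79.2 -15.9  17.6] [ 3.099 -0.362  0.089] F [-3.8  3.5  5.1] op 0.2 q [-0.74  0.45  2.22  0.91  0.3  -0.1 ] t 20.1 gf 57.5
row [ 0.   -0.02 -0.  ] [ 0.4 -0.   0. ]
row [-0.02 -0.09 -0.13] [ 0.18 -0.78  0.64]
row [-0.05 -0.18 -0.26] [ 0.01 -1.63  1.33]
row [-0.07 -0.28 -0.4 ] [-0.09 -2.55  2.05]
row [-0.12 -0.41 -0.55] [-0.13 -3.49  2.79]
row [-0.39 -0.49 -0.66] [-0.13 -3.49  2.79]
row [-0.74 -0.6  -0.8 ] [-0.13 -3.49  2.79]
row [-1.1  -0.72 -0.94] [-0.13 -3.49  2.79]
```

>>> drive_tool --plan '[{"x": -0.02, "y": -0.09, "z": -0.13, "ax": 0, "ay": -0.78, "az": 0.64, "hand": 10}, {"x": -0.05, "y": -0.18, "z": -0.26, "ax": 0, "ay": -1.63, "az": 1.33, "hand": 10}, {"x": -0.07, "y": -0.28, "z": -0.4, "ax": -0.05, "ay": -2.5, "az": 2.0, "hand": 10}, {"x": -0.12, "y": -0.4, "z": -0.55, "ax": -0.1, "ay": -3.4, "az": 2.7, "hand": 10}, {"x": -0.15, "y": -0.42, "z": -0.56, "ax": -0.13, "ay": -3.49, "az": 2.79, "hand": 10}]'

```text
clock: 20.6
eef_pos: [415.2, -265.7, 37.9]
tcp_rot: [-3.121, -0.09, -0.141]
contact_force: [0.1, 1.3, -2.8]
opening: 0.209
grasp_force: 60.2
```

Run:
```python
from h import *
steps2(*[pose([x,0,60],[1,0,0],0) for x in (-102,-115,-135,-155)])
```

```text
at [ 415.2 -265.7   37.9] man [-99.8   1.1  37.9] [-3.121 -0.09  -0.141] F [ 0.1  1.3 -2.8] op 0.21 q [-0.61  0.41  2.11  0.11  0.56  1.01] t 20.6 gf 60.2
row [-0.04  0.02 -0.07] [-0.22 -0.85  0.71]
row [-0.3  -0.   -0.09] [-0.22 -0.85  0.71]
row [-0.7  -0.03 -0.12] [-0.22 -0.85  0.71]
row [-1.09 -0.06 -0.16] [-0.22 -0.85  0.71]
```

>>> drive_tool --plan '[{"x": -0.1, "y": 0.02, "z": -0.07, "ax": -0.1, "ay": -0.4, "az": 0.35, "hand": 10}, {"x": -0.3, "y": 0, "z": -0.09, "ax": -0.22, "ay": -0.8, "az": 0.7, "hand": 10}, {"x": -0.7, "y": -0.03, "z": -0.12, "ax": -0.22, "ay": -0.85, "az": 0.7, "hand": 10}, {"x": -1.1, "y": -0.06, "z": -0.6, "ax": -0.22, "ay": -0.85, "az": 0.7, "hand": 10}, {"x": -1.1, "y": -0.06, "z": -1.6, "ax": -0.22, "ay": -0.85, "az": 0.7, "hand": 10}, {"x": -1.1, "y": -0.06, "z": -2.0, "ax": -0.22, "ay": -0.85, "az": 0.7, "hand": 10}, {"x": -1.1, "y": -0.06, "z": -2.0, "ax": -0.22, "ay": -0.85, "az": 0.7, "hand": 10}]'

```text
clock: 21.3
eef_pos: [354.4, -257.0, 134.9]
tcp_rot: [3.141, -0.009, -0.211]
contact_force: [1.1, 0.1, -2.8]
opening: 0.199
grasp_force: 60.3
```

Run:
```python
from h import *
ty=-0.038
# plug axis along tray: try shank toward +y (yaw pi/2) or -y ; grip offset -22 from seat
for yaw,sg in((np.pi/2+ty,1),(-np.pi/2+ty,-1)):
    ax=np.array([np.cos(yaw),np.sin(yaw)])
    for tx in(-75,75):
        seat=np.array([544.5,8.3])+tx*np.array([np.cos(ty),np.sin(ty)])
        g=seat-22*ax; print(yaw,tx,g); steps((np.r_[g,150],yaw),(np.r_[g,38],yaw))
w=imaging.grab_frame('wrist').astype(int);print('blue px',((w[...,2]>110)&(w[...,0]<90)&(w[...,1]<110)).sum())
cv2.imwrite('pics/w10.png',w[:,:,::-1].astype(np.uint8))
```

```text
1.5327963267948965 -75 [468.71834467 -10.83480376]
at [ 354.4 -257.   134.9] man [-161.1   -3.5  134.9] [ 3.141 -0.009 -0.211] F [ 1.1  0.1 -2.8] op 0.2 q [-0.63  0.19  2.11  0.    0.83  1.15] t 21.3 gf 60.3
row [ 1.21 -5.29 -0.29] [  0.08  -0.06 -16.65]
row [ 1.19 -5.29  1.95] [  0.08  -0.06 -16.65]
1.5327963267948965 75 [618.6100577  -16.53343206]
at [ 354.4 -257.   134.9] man [-161.1   -3.5  134.9] [ 3.141 -0.009 -0.211] F [ 1.1  0.1 -2.8] op 0.2 q [-0.63  0.19  2.11  0.    0.83  1.15] t 21.3 gf 60.3
row [ 4.16 -5.81 -0.27] [  0.08  -0.06 -16.65]
row [ 4.15 -5.81  1.97] [  0.08  -0.06 -16.65]
-1.6087963267948966 -75 [470.3899423   33.13343206]
at [ 354.4 -257.   134.9] man [-161.1   -3.5  134.9] [ 3.141 -0.009 -0.211] F [ 1.1  0.1 -2.8] op 0.2 q [-0.63  0.19  2.11  0.    0.83  1.15] t 21.3 gf 60.3
row [ 1.06 -6.16 -0.3 ] [-0.05 -0.07 13.35]
row [ 1.04 -6.16  1.94] [-0.05 -0.07 13.35]
-1.6087963267948966 75 [620.28165533  27.43480376]
at [ 354.4 -257.   134.9] man [-161.1   -3.5  134.9] [ 3.141 -0.009 -0.211] F [ 1.1  0.1 -2.8] op 0.2 q [-0.63  0.19  2.11  0.    0.83  1.15] t 21.3 gf 60.3
row [ 4.01 -6.68 -0.27] [-0.05 -0.07 13.35]
row [ 3.99 -6.68  1.97] [-0.05 -0.07 13.35]
blue px 1354
```

>>> drive_tool --plan '[{"x": 0, "y": -1.0, "z": -0.5, "ax": 0, "ay": 0, "az": -1.3, "hand": 10}, {"x": 0, "y": -2.0, "z": -0.7, "ax": 0, "ay": 0, "az": -2.7, "hand": 10}, {"x": 0.2, "y": -3.0, "z": -0.7, "ax": 0, "ay": 0, "az": -4.1, "hand": 10}, {"x": 0.5, "y": -3.8, "z": -0.7, "ax": 0, "ay": 0, "az": -5.5, "hand": 10}, {"x": 1.2, "y": -4.5, "z": -0.7, "ax": 0, "ay": 0, "az": -6.9, "hand": 10}, {"x": 2.0, "y": -5.0, "z": -0.7, "ax": 0, "ay": 0, "az": -8.3, "hand": 10}, {"x": 2.8, "y": -5.4, "z": -0.7, "ax": 0, "ay": 0, "az": -9.7, "hand": 10}, {"x": 3.6, "y": -5.8, "z": -0.7, "ax": 0, "ay": 0, "az": -11, "hand": 10}]'

```text
clock: 22.15
eef_pos: [590.3, -8.5, 166.0]
tcp_rot: [3.141, -0.001, 0.949]
contact_force: [0.4, -0.4, -1.8]
opening: 0.201
grasp_force: 60.3
```

Run:
```python
from h import *
steps((np.array([618.6,-16.5,150]),1.533),(np.array([618.6,-16.5,42]),1.533))
```

```text
at [590.3  -8.5 166. ] man [ 16.4 289.6 166. ] [ 3.141e+00 -1.000e-03  9.490e-01] F [ 0.4 -0.4 -1.8] op 0.2 q [-0.02  0.37  1.77  0.    1.    0.6 ] t 22.1 gf 60.3
row [0.2  0.55 0.32] [ 0.01 -0.01 -5.58]
row [0.2  0.55 2.48] [ 0.01 -0.01 -5.58]
```

>>> drive_tool --plan '[{"x": 0.2, "y": 0.55, "z": 0.3, "ax": 0, "ay": 0, "az": -1.4, "hand": 10}, {"x": 0.2, "y": 0.55, "z": 0.3, "ax": 0, "ay": 0, "az": -2.8, "hand": 10}, {"x": 0.2, "y": 0.55, "z": 0.3, "ax": 0, "ay": 0, "az": -4.2, "hand": 10}, {"x": 0.2, "y": 0.55, "z": 0.3, "ax": 0, "ay": 0, "az": -5.58, "hand": 10}, {"x": 0.2, "y": 0.55, "z": 0.9, "ax": 0, "ay": 0, "az": -5.58, "hand": 10}, {"x": 0.2, "y": 0.55, "z": 1.6, "ax": 0, "ay": 0, "az": -5.58, "hand": 10}, {"x": 0.2, "y": 0.55, "z": 2.2, "ax": 0, "ay": 0, "az": -5.58, "hand": 10}, {"x": 0.2, "y": 0.55, "z": 2.4, "ax": 0, "ay": 0, "az": -5.58, "hand": 10}]'

```text
clock: 22.95
eef_pos: [614.7, -17.6, 43.3]
tcp_rot: [-3.138, -0.001, 1.526]
contact_force: [-1.0, 0.3, -1.6]
opening: 0.203
grasp_force: 60.1
```

Run:
```python
from h import *
steps((np.array([618.6,-16.5,42]),1.533))
s=imaging.grab_frame('top').astype(int);t=imaging.camera_info('top')
k=(s[...,2]>110)&(s[...,0]<90)&(s[...,1]<110);k[:, :225]=0;k[:130]=0;k[250:]=0;k[:,300:]=0
yy,xx=np.nonzero(k);print(len(xx)); 
if len(xx): print(xx.min(),xx.max(),yy.min(),yy.max(),onz(t,(xx.mean(),yy.mean()),60))
```

```text
at [614.7 -17.6  43.3] man [ 42.1 286.   43.3] [-3.138e+00 -1.000e-03  1.526e+00] F [-1.   0.3 -1.6] op 0.2 q [-0.03  0.57  1.78  0.    0.8   0.01] t 22.9 gf 60.1
row [0.02 0.08 0.03] [-0.04 -0.01 -0.06]
180
261 271 144 178 [611.14821417 -39.38174114  60.        ]
```

>>> drive_tool --plan '[{"x": 0, "y": 0.05, "z": 0.1, "ax": 0, "ay": 0, "az": 0, "hand": 10}, {"x": 0, "y": 0.05, "z": 0.16, "ax": 0, "ay": 0, "az": 0, "hand": 10}, {"x": 0, "y": 0.05, "z": 0.16, "ax": 0, "ay": 0, "az": 0, "hand": 10}]'

```text
clock: 23.3
eef_pos: [621.5, -17.8, 41.3]
tcp_rot: [3.136, -0.001, 1.526]
contact_force: [0.0, 0.3, -2.5]
opening: 0.207
grasp_force: 60.1
```

>>> drive_tool --plan '[{"x": 0, "y": 0, "z": 0.06, "ax": 0, "ay": 0, "az": 0, "hand": 10}, {"x": 0, "y": 0, "z": 0.12, "ax": 0, "ay": 0, "az": 0, "hand": 10}, {"x": 0, "y": 0, "z": 0.12, "ax": 0, "ay": 0, "az": 0, "hand": 10}]'

```text
clock: 23.6
eef_pos: [620.7, -17.8, 34.6]
tcp_rot: [3.138, -0.001, 1.526]
contact_force: [-0.6, -0.3, -2.2]
opening: 0.205
grasp_force: 60.1
```

>>> drive_tool --plan '[{"x": 0, "y": 0, "z": 0.06, "ax": 0, "ay": 0, "az": 0, "hand": 10}, {"x": 0, "y": 0, "z": 0.12, "ax": 0, "ay": 0, "az": 0, "hand": 10}, {"x": 0, "y": 0, "z": 0.12, "ax": 0, "ay": 0, "az": 0, "hand": 10}]'

```text
clock: 23.9
eef_pos: [620.5, -17.8, 28.1]
tcp_rot: [3.138, -0.001, 1.526]
contact_force: [-0.8, 0.8, -2.7]
opening: 0.201
grasp_force: 60.1
```

>>> drive_tool --plan '[{"x": 0, "y": 0, "z": 0.04, "ax": 0, "ay": 0, "az": 0, "hand": 26}, {"x": 0, "y": 0, "z": 0.04, "ax": 0, "ay": 0, "az": 0, "hand": 40}, {"x": 0, "y": 0, "z": 0.04, "ax": 0, "ay": 0, "az": 0, "hand": 46}, {"x": 0, "y": 0, "z": 0.04, "ax": 0, "ay": 0, "az": 0, "hand": 46}, {"x": 0, "y": 0, "z": -0.5, "ax": 0, "ay": 0, "az": 0, "hand": 46}, {"x": 0, "y": 0, "z": -1.5, "ax": 0, "ay": 0, "az": 0, "hand": 46}, {"x": 0, "y": 0, "z": -2.5, "ax": 0, "ay": 0, "az": 0, "hand": 46}, {"x": 0, "y": 0, "z": -3.2, "ax": 0, "ay": 0, "az": 0, "hand": 46}]'

```text
clock: 24.7
eef_pos: [621.0, -18.2, 192.0]
tcp_rot: [3.135, -0.001, 1.526]
contact_force: [0.0, 0.3, -0.5]
opening: 0.537
grasp_force: 0.0
```

Run:
```python
from h import *
w=imaging.grab_frame('wrist');c=imaging.camera_info('wrist');g=w.astype(int)
k=(g[...,2]>100)&(g[...,0]<80)&(g[...,1]<110)
n,l,st,ce=cv2.connectedComponentsWithStats(k.astype(np.uint8))
for i in range(1,n):
    if st[i,4]>80: print(st[i],onz(c,ce[i],40).round(0))
cv2.imwrite('pics/w11.png',w[:,:,::-1])
# red plug: grip point (-22 from seat at -48.5), level
g=[-71,-105.4,60]
steps2(pose(g,[1,0,0],110),pose(g,[1,0,0],0))
```

```text
[  37    0  182   50 5767] [469. 127.  40.]
[ 260  167   81   45 1675] [607. -35.  40.]
at [623.7 -18.2 197.5] man [ 51.  287.3 197.5] [ 3.128e+00 -1.000e-03  1.526e+00] F [3.3 0.1 3.9] op 0.54 q [-0.03  0.38  1.68  0.    1.07  0.01] t 24.8 gf 0.0
row [-7.33 -3.75  0.87] [ 0.09 -0.13 16.63]
row [-7.33 -3.78  3.07] [ 0.09 -0.13 16.63]
```

>>> drive_tool --plan '[{"x": -0.6, "y": -0.5, "z": -0.2, "ax": 0, "ay": 0, "az": 1.4, "hand": 46}, {"x": -1.2, "y": -1.1, "z": -0.2, "ax": 0, "ay": 0, "az": 2.8, "hand": 46}, {"x": -1.8, "y": -1.8, "z": -0.2, "ax": 0, "ay": 0, "az": 4.2, "hand": 46}, {"x": -2.4, "y": -2.5, "z": 0, "ax": 0, "ay": 0, "az": 5.6, "hand": 46}, {"x": -3.2, "y": -3.2, "z": 0, "ax": 0, "ay": 0, "az": 7, "hand": 46}, {"x": -4.1, "y": -3.6, "z": 0, "ax": 0, "ay": 0, "az": 8.4, "hand": 46}, {"x": -5.0, "y": -3.75, "z": 0.2, "ax": 0, "ay": 0, "az": 9.8, "hand": 46}, {"x": -6.0, "y": -3.75, "z": 0.2, "ax": 0, "ay": 0, "az": 11.2, "hand": 46}]'

```text
clock: 25.55
eef_pos: [417.2, -310.2, 176.7]
tcp_rot: [-3.141, -0.003, 0.347]
contact_force: [0.9, -0.0, -0.1]
opening: 0.54
grasp_force: 0.0
```

Run:
```python
from h import *
g=[-71.5,-105.4,60]
steps2(pose(g,[1,0,0],110),pose(g,[1,0,0],0))
```

```text
at [ 417.2 -310.2  176.7] man [-88.3 -42.1 176.7] [-3.141e+00 -3.000e-03  3.470e-01] F [ 0.9 -0.  -0.1] op 0.54 q [-0.64  0.25  1.91  0.    0.98  0.58] t 25.6 gf 0.0
row [-0.39  1.25  0.51] [-0.02 -0.03  5.37]
row [-0.4   1.25  2.71] [-0.02 -0.03  5.37]
```

>>> drive_tool --plan '[{"x": -0.1, "y": 0.4, "z": 0, "ax": 0, "ay": 0, "az": 1.4, "hand": 46}, {"x": -0.25, "y": 0.8, "z": 0, "ax": 0, "ay": 0, "az": 2.8, "hand": 46}, {"x": -0.39, "y": 1.25, "z": 0.2, "ax": 0, "ay": 0, "az": 4.2, "hand": 46}, {"x": -0.39, "y": 1.25, "z": 0.4, "ax": 0, "ay": 0, "az": 5.37, "hand": 46}, {"x": -0.39, "y": 1.25, "z": 0.4, "ax": 0, "ay": 0, "az": 5.37, "hand": 46}]'

```text
clock: 26.05
eef_pos: [421.9, -374.6, 155.9]
tcp_rot: [-3.138, -0.001, -0.212]
contact_force: [-0.1, 0.4, -0.4]
opening: 0.54
grasp_force: 0.0
```

Run:
```python
from h import *
g=[-71.5,-105.4,60]
steps2(pose(g,[1,0,0],0))
c=imaging.camera_info('wrist');w=imaging.grab_frame('wrist');sc=imaging.camera_info('scene');s=imaging.grab_frame('scene')
f=lambda g:((g[...,0]>100)&(g[...,1]<60)&(g[...,2]<60))
k=f(w.astype(int));n,l,st,ce=cv2.connectedComponentsWithStats(k.astype(np.uint8))
for i in range(1,n):
    if st[i,4]>80: print(st[i])
i=1+np.argmax(st[1:,4]);k=l==i
R0=Ro.from_euler('xyz',monitor.sense()['tcp_rot']).as_matrix();p0=monitor.sense()['eef_pos']
def tool(px,zw):
    X=onz(c,px,zw);return M(X).round(1)
for r_ in range(st[i,1],st[i,1]+st[i,3],5):
    x=np.nonzero(k[r_])[0];print(r_,x.min(),x.max(),len(x),tool((x.min(),r_),60),tool((x.max(),r_),60))
cv2.imwrite('pics/w12.png',w[:,:,::-1])
print('hub proj',proj(c,[W(-91.5,-105.4,60),W(-57,-105.4,69.5)]))
```

```text
at [ 421.9 -374.6  155.9] man [ -70.  -103.9  155.9] [-3.138e+00 -1.000e-03 -2.120e-01] F [-0.1  0.4 -0.4] op 0.54 q [-0.73  0.34  1.83  0.    0.96  1.05] t 26.1 gf 0.0
row [-0.03  0.04  2.3 ] [-0.03 -0.01  0.03]
[ 291  191   87   63 1936]
[269 208  40  17 410]
[ 55 328  55  37 855]
191 312 331 20 [-64.6 -99.2  60. ] [ -64.6 -113.6   60. ]
196 312 331 20 [-68.6 -99.2  60. ] [ -68.6 -113.7   60. ]
201 312 342 30 [-72.6 -99.1  60. ] [ -72.6 -122.2   60. ]
206 312 341 30 [-76.7 -99.1  60. ] [ -76.6 -121.5   60. ]
211 312 337 26 [-80.8 -99.1  60. ] [ -80.7 -118.5   60. ]
216 313 331 19 [-84.9 -99.9  60. ] [ -84.9 -113.9   60. ]
221 315 361 47 [ -89.1 -101.4   60. ] [ -89.  -137.5   60. ]
226 310 377 68 [-93.4 -97.5  60. ] [ -93.2 -150.3   60. ]
231 306 377 63 [-97.7 -94.3  60. ] [ -97.5 -150.6   60. ]
236 301 373 24 [-102.   -90.2   60. ] [-101.8 -147.6   60. ]
241 294 312 19 [-106.4  -84.6   60. ] [-106.3  -99.    60. ]
246 292 308 15 [-110.8  -82.9   60. ] [-110.7  -95.8   60. ]
251 293 303 11 [-115.3  -83.6   60. ] [-115.2  -91.7   60. ]
hub proj [[320.06598159 223.83040498]
 [320.22082582 184.65405447]]
```

Run:
```python
from h import *
w=cv2.imread('pics/w12.png')[:,:,::-1].astype(int)
k=(w[...,0]>1.8*w[...,1]+15)&(w[...,0]>1.8*w[...,2]+15);k[:170]=0;k[270:]=0;k[:,:240]=0;k[:,400:]=0
for r_ in range(180,262,3):
    x=np.nonzero(k[r_])[0]
    if len(x):
        sp=np.split(x,np.nonzero(np.diff(x)>2)[0]+1);print(r_,[(a[0],a[-1]) for a in sp])
```

```text
192 [(np.int64(311), np.int64(331))]
195 [(np.int64(310), np.int64(331))]
198 [(np.int64(310), np.int64(331)), (np.int64(336), np.int64(340))]
201 [(np.int64(310), np.int64(342))]
204 [(np.int64(310), np.int64(342))]
207 [(np.int64(310), np.int64(340))]
210 [(np.int64(270), np.int64(292)), (np.int64(310), np.int64(338))]
213 [(np.int64(269), np.int64(335))]
216 [(np.int64(270), np.int64(334))]
219 [(np.int64(273), np.int64(348))]
222 [(np.int64(287), np.int64(367))]
225 [(np.int64(304), np.int64(376))]
228 [(np.int64(306), np.int64(377))]
231 [(np.int64(303), np.int64(329)), (np.int64(338), np.int64(377))]
234 [(np.int64(299), np.int64(321)), (np.int64(355), np.int64(376))]
237 [(np.int64(296), np.int64(315))]
240 [(np.int64(293), np.int64(313))]
243 [(np.int64(292), np.int64(310))]
246 [(np.int64(291), np.int64(308))]
249 [(np.int64(293), np.int64(305))]
252 [(np.int64(295), np.int64(302))]
```

Run:
```python
from h import *
c=imaging.camera_info('wrist');print('cam man',M(-c['R'].T@c['t']))
tips=np.array([(297,252),(376.5,229),(341,199),(270,213.5)],float)
Rmc=c['R']@np.block([[Rm,np.zeros((2,1))],[0,0,1]])
best=None
for a0 in range(0,40,2):
  a=np.radians(a0-np.array([0,90,180,270]));mod=np.array([[-42,45.5*np.sin(t),45.5*np.cos(t)] for t in a]+[[-22,0,0]])
  px=np.r_[tips,[[320.5,205]]][:4];md=mod[:4]
  t0=c['R']@W(-49,-105,60)+c['t']
  ok,rv,tv=cv2.solvePnP(md,px,c['mtx'],c['dist'],cv2.Rodrigues(Rmc)[0],t0.reshape(3,1).copy(),True)
  if a0%10==0 or a0==16:
    Rw=Rmc.T@cv2.Rodrigues(rv)[0];e=np.abs(cv2.projectPoints(md,rv,tv,c['mtx'],c['dist'])[0][:,0]-px).max()
    print(a0,round(e,2),Rw[:,0].round(3),*[M(c['R'].T@(cv2.Rodrigues(rv)[0]@np.array([x,0,0])+tv[:,0]-c['t'])).round(1) for x in(0,-22,-42)], proj(c,c['R'].T@(cv2.Rodrigues(rv)[0]@np.array([-20,0,0])+tv[:,0]-c['t'])).round(0))
```

```text
cam man [   5.63528305 -103.92141754  299.02750577]
0 1.55 [0.992 0.059 0.114] [ -48.3 -103.5   62.4] [ -70.1 -104.8   59.9] [ -90.  -106.    57.6] [[320. 196.]]
10 1.55 [0.992 0.059 0.114] [ -48.3 -103.5   62.4] [ -70.1 -104.8   59.9] [ -90.  -106.    57.6] [[320. 196.]]
16 1.55 [0.992 0.059 0.114] [ -48.3 -103.5   62.4] [ -70.1 -104.8   59.9] [ -90.  -106.    57.6] [[320. 196.]]
20 1.55 [0.992 0.059 0.114] [ -48.3 -103.5   62.4] [ -70.1 -104.8   59.9] [ -90.  -106.    57.6] [[320. 196.]]
30 1.55 [0.992 0.059 0.114] [ -48.3 -103.5   62.4] [ -70.1 -104.8   59.9] [ -90.  -106.    57.6] [[320. 196.]]
```

Run:
```python
from h import *
steps2(pose([-71,-105,60],[1,.05,.1],0))
```

```text
at [ 422.7 -374.4  157.2] man [ -69.3 -103.5  157.2] [-3.139e+00 -3.000e-03 -2.050e-01] F [-0.4  0.4 -0.5] op 0.54 q [-0.73  0.34  1.83  0.    0.96  1.04] t 26.1 gf 0.0
row [-0.    0.03  2.32] [-0.    0.92 -0.39]
```

>>> drive_tool --plan '[{"x": -0.03, "y": 0.03, "z": 0.8, "ax": 0, "ay": 0.9, "az": -0.39, "hand": 46}, {"x": -0.02, "y": 0.03, "z": 1.4, "ax": 0, "ay": 0.9, "az": -0.39, "hand": 46}, {"x": 0, "y": 0.03, "z": 1.9, "ax": 0, "ay": 0.9, "az": -0.39, "hand": 46}, {"x": 0, "y": 0.03, "z": 2.3, "ax": 0, "ay": 0.9, "az": -0.39, "hand": 46}, {"x": 0, "y": 0.03, "z": 2.3, "ax": 0, "ay": 0.9, "az": -0.39, "hand": 46}]'

```text
clock: 26.65
eef_pos: [422.1, -374.4, 40.6]
tcp_rot: [-3.14, -0.095, -0.165]
contact_force: [-0.0, -0.4, -0.1]
opening: 0.538
grasp_force: 0.0
```

>>> drive_tool --grip_force 60 --plan '[{"x": 0, "y": 0, "z": 0, "ax": 0, "ay": 0, "az": 0, "hand": 10}, {"x": 0, "y": 0, "z": 0, "ax": 0, "ay": 0, "az": 0, "hand": 10}, {"x": 0, "y": 0, "z": 0, "ax": 0, "ay": 0, "az": 0, "hand": 10}, {"x": 0, "y": 0, "z": 0, "ax": 0, "ay": 0, "az": 0, "hand": 10}, {"x": 0, "y": 0, "z": 0, "ax": 0, "ay": 0, "az": 0, "hand": 10}, {"x": 0, "y": 0, "z": 0, "ax": 0, "ay": 0, "az": 0, "hand": 10}]'

```text
clock: 27.25
eef_pos: [423.8, -376.6, 43.5]
tcp_rot: [3.14, -0.1, -0.168]
contact_force: [-0.7, 0.4, 7.5]
opening: 0.199
grasp_force: 58.7
```

Run:
```python
from h import *
steps2(*[pose([x,-105,60],[1,0,0],0) for x in (-80,-90,-110,-130,-150)])
```

```text
at [ 423.8 -376.6   43.5] man [ -67.7 -105.5   43.5] [ 3.14  -0.1   -0.168] F [-0.7  0.4  7.5] op 0.2 q [-0.76  0.48  1.96  0.09  0.63  0.9 ] t 27.2 gf 58.7
row [-0.25 -0.02  0.02] [-0.01 -0.95  0.45]
row [-0.45 -0.03  0.  ] [-0.01 -0.95  0.45]
row [-0.85 -0.05 -0.04] [-0.01 -0.95  0.45]
row [-1.24 -0.07 -0.07] [-0.01 -0.95  0.45]
row [-1.64 -0.09 -0.11] [-0.01 -0.95  0.45]
```

>>> drive_tool --plan '[{"x": -0.1, "y": -0.01, "z": 0, "ax": 0, "ay": -0.3, "az": 0.2, "hand": 10}, {"x": -0.25, "y": -0.02, "z": 0, "ax": 0, "ay": -0.7, "az": 0.4, "hand": 10}, {"x": -0.4, "y": -0.03, "z": 0, "ax": 0, "ay": -0.95, "az": 0.45, "hand": 10}]'

```text
clock: 27.55
eef_pos: [405.8, -372.4, 41.9]
tcp_rot: [-3.141, -0.002, -0.216]
contact_force: [4.0, 0.7, 7.3]
opening: 0.2
grasp_force: 59.3
```

>>> drive_tool --plan '[{"x": -0.3, "y": 0, "z": -0.02, "ax": 0, "ay": 0, "az": 0, "hand": 10}, {"x": -0.7, "y": 0, "z": -0.05, "ax": 0, "ay": 0, "az": 0, "hand": 10}, {"x": -1.1, "y": 0, "z": -0.05, "ax": 0, "ay": 0, "az": 0, "hand": 10}, {"x": -1.2, "y": 0, "z": -0.3, "ax": 0, "ay": 0, "az": 0, "hand": 10}, {"x": -1.2, "y": 0, "z": -1.2, "ax": 0, "ay": 0, "az": 0, "hand": 10}, {"x": -1.2, "y": 0, "z": -2.1, "ax": 0, "ay": 0, "az": 0, "hand": 10}, {"x": -1.2, "y": 0, "z": -2.4, "ax": 0, "ay": 0, "az": 0, "hand": 10}]'

```text
clock: 28.25
eef_pos: [347.2, -360.6, 165.7]
tcp_rot: [3.14, -0.004, -0.215]
contact_force: [1.2, -0.4, -2.3]
opening: 0.199
grasp_force: 59.1
```

Run:
```python
from h import *
w=imaging.grab_frame('wrist').astype(int)
k=(w[...,0]>1.8*w[...,1]+15)&(w[...,0]>1.8*w[...,2]+15);k[:150]=0;print('red',k[:, 240:400].sum())
steps((np.array([468.7,-10.8,170]),1.533),(np.array([468.7,-10.8,42]),1.533))
```

```text
red 3228
at [ 347.5 -361.   166.4] man [-145.6 -106.5  166.4] [ 3.139 -0.005 -0.215] F [ 0.8 -1.  -1.2] op 0.2 q [-0.81  0.24  1.96  0.    0.94  0.98] t 28.3 gf 59.1
row [ 0.87 -7.36 -0.08] [  0.06  -0.02 -16.7 ]
row [ 0.86 -7.37  2.48] [  0.06  -0.02 -16.7 ]
```

>>> drive_tool --plan '[{"x": 0, "y": -0.9, "z": 0, "ax": 0, "ay": 0, "az": -1.4, "hand": 10}, {"x": 0.1, "y": -1.8, "z": 0, "ax": 0, "ay": 0, "az": -2.8, "hand": 10}, {"x": 0.2, "y": -2.7, "z": 0, "ax": 0, "ay": 0, "az": -4.2, "hand": 10}, {"x": 0.3, "y": -3.6, "z": 0, "ax": 0, "ay": 0, "az": -5.6, "hand": 10}, {"x": 0.4, "y": -4.5, "z": 0, "ax": 0, "ay": 0, "az": -7, "hand": 10}, {"x": 0.5, "y": -5.4, "z": 0, "ax": 0, "ay": 0, "az": -8.4, "hand": 10}, {"x": 0.6, "y": -6.2, "z": 0, "ax": 0, "ay": 0, "az": -9.8, "hand": 10}, {"x": 0.7, "y": -7.0, "z": 0, "ax": 0, "ay": 0, "az": -11.2, "hand": 10}]'

```text
clock: 29.1
eef_pos: [454.5, -22.3, 161.3]
tcp_rot: [-3.139, -0.001, 0.964]
contact_force: [0.8, -0.8, -1.5]
opening: 0.197
grasp_force: 59.3
```

Run:
```python
from h import *
steps((np.array([468.7,-10.8,170]),1.533),(np.array([468.7,-10.8,42]),1.533))
```

```text
at [454.5 -22.3 161.3] man [-113.4  247.2  161.3] [-3.139e+00 -1.000e-03  9.640e-01] F [ 0.8 -0.8 -1.5] op 0.2 q [-0.05  0.18  2.05  0.    0.91  0.55] t 29.1 gf 59.3
row [ 0.35  0.1  -0.17] [-0.02 -0.02 -5.43]
row [0.35 0.11 2.39] [-0.02 -0.02 -5.43]
```

>>> drive_tool --plan '[{"x": 0.35, "y": 0.1, "z": 0, "ax": 0, "ay": 0, "az": -1.4, "hand": 10}, {"x": 0.35, "y": 0.1, "z": 0, "ax": 0, "ay": 0, "az": -2.8, "hand": 10}, {"x": 0.35, "y": 0.1, "z": 0, "ax": 0, "ay": 0, "az": -4.2, "hand": 10}, {"x": 0.35, "y": 0.1, "z": 0.3, "ax": 0, "ay": 0, "az": -5.43, "hand": 10}, {"x": 0.35, "y": 0.1, "z": 1.0, "ax": 0, "ay": 0, "az": -5.43, "hand": 10}, {"x": 0.35, "y": 0.1, "z": 1.7, "ax": 0, "ay": 0, "az": -5.43, "hand": 10}, {"x": 0.35, "y": 0.1, "z": 2.2, "ax": 0, "ay": 0, "az": -5.43, "hand": 10}, {"x": 0.35, "y": 0.1, "z": 2.35, "ax": 0, "ay": 0, "az": -5.43, "hand": 10}]'

```text
clock: 29.9
eef_pos: [466.4, -12.4, 41.4]
tcp_rot: [-3.136, -0.002, 1.526]
contact_force: [0.6, -0.8, -1.6]
opening: 0.197
grasp_force: 59.3
```

>>> drive_tool --plan '[{"x": 0, "y": 0, "z": 0.06, "ax": 0, "ay": 0, "az": 0, "hand": 10}, {"x": 0, "y": 0, "z": 0.12, "ax": 0, "ay": 0, "az": 0, "hand": 10}, {"x": 0, "y": 0, "z": 0.12, "ax": 0, "ay": 0, "az": 0, "hand": 10}]'

```text
clock: 30.2
eef_pos: [469.0, -12.5, 38.5]
tcp_rot: [3.141, -0.002, 1.526]
contact_force: [-0.2, -0.1, -3.0]
opening: 0.201
grasp_force: 59.3
```

Lower a bit more, release, lift.

>>> drive_tool --plan '[{"x": 0, "y": 0, "z": 0.06, "ax": 0, "ay": 0, "az": 0, "hand": 10}, {"x": 0, "y": 0, "z": 0.12, "ax": 0, "ay": 0, "az": 0, "hand": 10}, {"x": 0, "y": 0, "z": 0.12, "ax": 0, "ay": 0, "az": 0, "hand": 10}]'

```text
clock: 30.5
eef_pos: [468.4, -11.7, 33.3]
tcp_rot: [-3.141, -0.004, 1.526]
contact_force: [-6.7, 6.5, 22.2]
opening: 0.197
grasp_force: 62.6
```

>>> drive_tool --plan '[{"x": 0, "y": 0, "z": 0, "ax": 0, "ay": 0, "az": 0, "hand": 26}, {"x": 0, "y": 0, "z": 0, "ax": 0, "ay": 0, "az": 0, "hand": 40}, {"x": 0, "y": 0, "z": 0, "ax": 0, "ay": 0, "az": 0, "hand": 46}, {"x": 0, "y": 0, "z": 0, "ax": 0, "ay": 0, "az": 0, "hand": 46}, {"x": 0, "y": 0, "z": -0.5, "ax": 0, "ay": 0, "az": 0, "hand": 46}, {"x": 0, "y": 0, "z": -1.5, "ax": 0, "ay": 0, "az": 0, "hand": 46}, {"x": 0, "y": 0, "z": -2.5, "ax": 0, "ay": 0, "az": 0, "hand": 46}, {"x": 0, "y": 0, "z": -3.2, "ax": 0, "ay": 0, "az": 0, "hand": 46}]'

```text
clock: 31.3
eef_pos: [469.2, -13.1, 194.7]
tcp_rot: [3.14, -0.002, 1.526]
contact_force: [0.3, -1.3, -0.3]
opening: 0.535
grasp_force: 0.0
```

Run:
```python
from h import *
w=imaging.grab_frame('wrist');c=imaging.camera_info('wrist');g=w.astype(int)
s=imaging.grab_frame('scene');sc=imaging.camera_info('scene');h=s.astype(int)
for n,cc,g in(('w',c,g),('s',sc,h)):
  for col,k in(('red',(g[...,0]>1.8*g[...,1]+15)&(g[...,0]>1.8*g[...,2]+15)),('blue',(g[...,2]>1.6*g[...,0]+15)&(g[...,2]>1.4*g[...,1]+15))):
    nn,l,st,ce=cv2.connectedComponentsWithStats(k.astype(np.uint8))
    for i in range(1,nn):
        X=onz(cc,ce[i],40)
        if st[i,4]>40 and 380<X[0]<720 and -90<X[1]<110: print(n,col,st[i],X.round(0))
# yellow sleeve via scene
k=(h[...,0]>170)&(h[...,1]>120)&(h[...,2]<90);nn,l,st,ce=cv2.connectedComponentsWithStats(k.astype(np.uint8))
for i in range(1,nn):
    X=M(onz(sc,ce[i],120))
    if st[i,4]>30 and abs(X[0])<120 and abs(X[1])<150: print('yel',st[i],X.round(0))
steps2(*[(lambda p:(p[0],Ro.from_euler('xyz',[np.pi,0,p[1]])))(lev(0,57,z)) for z in(190,101)])
```

```text
w red [ 283  159   80   44 1560] [476. -23.  40.]
w blue [ 416  165   96   44 1720] [613. -36.  40.]
s red [262 164  26  24 257] [475. -20.  40.]
s blue [311 154  24  21 214] [610. -30.  40.]
yel [349 231  26  12 215] [ 52. -44. 120.]
yel [324 244  17  11  94] [-13. -64. 120.]
at [471.7 -13.2 196.6] man [-98.5 259.8 196.6] [ 3.134e+00 -2.000e-03  1.526e+00] F [ 1.4 -0.8 -0.7] op 0.54 q [-0.03  0.15  1.99  0.    0.99  0.01] t 31.4 gf 0.0
row [-6.45  1.88  0.13] [ 0.04 -0.08 16.63]
row [-6.45  1.87  1.91] [ 0.04 -0.08 16.63]
```

>>> drive_tool --plan '[{"x": -0.7, "y": 0.3, "z": 0, "ax": 0, "ay": 0, "az": 1.4, "hand": 45}, {"x": -1.5, "y": 0.5, "z": 0, "ax": 0, "ay": 0, "az": 2.8, "hand": 45}, {"x": -2.3, "y": 0.7, "z": 0, "ax": 0, "ay": 0, "az": 4.2, "hand": 45}, {"x": -3.1, "y": 0.9, "z": 0, "ax": 0, "ay": 0, "az": 5.6, "hand": 45}, {"x": -4, "y": 1.2, "z": 0, "ax": 0, "ay": 0, "az": 7, "hand": 45}, {"x": -4.9, "y": 1.5, "z": 0, "ax": 0, "ay": 0, "az": 8.4, "hand": 45}, {"x": -5.7, "y": 1.7, "z": 0, "ax": 0, "ay": 0, "az": 9.8, "hand": 45}, {"x": -6.45, "y": 1.88, "z": 0, "ax": 0, "ay": 0, "az": 11.2, "hand": 45}]'

```text
clock: 32.2
eef_pos: [547.7, -341.4, 189.5]
tcp_rot: [-3.138, 0.001, 0.347]
contact_force: [0.7, 0.6, 0.2]
opening: 0.529
grasp_force: 0.0
```

Run:
```python
from h import *
steps(lev(0,57,150),lev(0,57,101))
```

```text
at [ 547.7 -341.4  189.5] man [ 45.8 -44.6 189.5] [-3.138e+00  1.000e-03  3.470e-01] F [0.7 0.6 0.2] op 0.53 q [-0.56  0.43  1.62  0.    1.1   0.66] t 32.2 gf 0.0
row [ 0.08 -0.01  0.79] [-0.03  0.02  5.36]
row [ 0.08 -0.    1.77] [-0.03  0.02  5.36]
```

>>> drive_tool --plan '[{"x": 0.05, "y": 0, "z": 0, "ax": 0, "ay": 0, "az": 1.4, "hand": 45}, {"x": 0.08, "y": 0, "z": 0, "ax": 0, "ay": 0, "az": 2.8, "hand": 45}, {"x": 0.08, "y": 0, "z": 0, "ax": 0, "ay": 0, "az": 4.2, "hand": 45}, {"x": 0.08, "y": 0, "z": 0.2, "ax": 0, "ay": 0, "az": 5.36, "hand": 45}, {"x": 0.08, "y": 0, "z": 0.9, "ax": 0, "ay": 0, "az": 5.36, "hand": 45}, {"x": 0.08, "y": 0, "z": 1.5, "ax": 0, "ay": 0, "az": 5.36, "hand": 45}, {"x": 0.08, "y": 0, "z": 1.75, "ax": 0, "ay": 0, "az": 5.36, "hand": 45}, {"x": 0.08, "y": 0, "z": 1.75, "ax": 0, "ay": 0, "az": 5.36, "hand": 45}]'

```text
clock: 33.0
eef_pos: [550.2, -336.9, 100.8]
tcp_rot: [-3.138, 0.006, -0.208]
contact_force: [-0.2, 1.1, 0.5]
opening: 0.529
grasp_force: 0.0
```

>>> drive_tool --plan '[{"x": 0, "y": 0, "z": 0, "ax": 0, "ay": 0, "az": 0, "hand": 28}, {"x": 0, "y": 0, "z": 0, "ax": 0, "ay": 0, "az": 0, "hand": 28}, {"x": 0, "y": 0, "z": 0, "ax": 0, "ay": 0, "az": 0, "hand": 28}]'

```text
clock: 33.3
eef_pos: [552.4, -338.2, 104.8]
tcp_rot: [-3.14, -0.001, -0.208]
contact_force: [0.3, -0.5, 0.1]
opening: 0.329
grasp_force: 0.0
```

Run:
```python
from h import *
steps(*[lev(a) for a in (.1,.25,.4,.55,.7,.85,1.,1.15,1.3,1.45,1.57)])
```

```text
at [ 552.4 -338.2  104.8] man [ 49.7 -40.5 104.8] [-3.14e+00 -1.00e-03 -2.08e-01] F [ 0.3 -0.5  0.1] op 0.33 q [-0.55  0.52  1.68  0.    0.94  1.23] t 33.3 gf 0.0
row [-0.02 -0.08  0.08] [-0.01 -0.01 -0.89]
row [-0.05 -0.25  0.08] [-0.01 -0.01 -2.32]
row [-0.1  -0.41  0.08] [-0.01 -0.01 -3.75]
row [-0.18 -0.57  0.08] [-0.01 -0.01 -5.19]
row [-0.28 -0.71  0.08] [-0.01 -0.01 -6.62]
row [-0.4  -0.83  0.08] [-0.01 -0.01 -8.05]
row [-0.53 -0.93  0.08] [-0.01 -0.01 -9.48]
row [-0.68 -1.02  0.08] [-1.000e-02 -1.000e-02 -1.091e+01]
row [-0.84 -1.07  0.08] [-1.000e-02 -1.000e-02 -1.235e+01]
row [-1.01 -1.11  0.08] [-1.000e-02 -2.000e-02 -1.378e+01]
row [-1.15 -1.12  0.08] [-1.000e-02 -2.000e-02 -1.493e+01]
```

>>> drive_tool --plan '[{"x": -0.02, "y": -0.08, "z": 0.05, "ax": 0, "ay": 0, "az": -0.9, "hand": 28}, {"x": -0.05, "y": -0.25, "z": 0.05, "ax": 0, "ay": 0, "az": -2.3, "hand": 28}, {"x": -0.1, "y": -0.41, "z": 0.05, "ax": 0, "ay": 0, "az": -3.7, "hand": 28}, {"x": -0.18, "y": -0.57, "z": 0.05, "ax": 0, "ay": 0, "az": -5.1, "hand": 28}, {"x": -0.28, "y": -0.71, "z": 0.05, "ax": 0, "ay": 0, "az": -6.5, "hand": 28}, {"x": -0.4, "y": -0.83, "z": 0.05, "ax": 0, "ay": 0, "az": -7.9, "hand": 28}, {"x": -0.53, "y": -0.93, "z": 0.05, "ax": 0, "ay": 0, "az": -9.3, "hand": 28}, {"x": -0.54, "y": -0.94, "z": 0.05, "ax": 0, "ay": 0, "az": -9.5, "hand": 28}]'

```text
clock: 34.1
eef_pos: [535.4, -286.0, 102.1]
tcp_rot: [-3.141, -0.002, 0.79]
contact_force: [1.4, -0.8, 0.7]
opening: 0.325
grasp_force: 0.4
```

Run:
```python
from h import *
steps(*[lev(a) for a in (1.15,1.3,1.45,1.57,1.65)])
```

```text
at [ 535.4 -286.   102.1] man [ 22.    6.8 102.1] [-3.141e+00 -2.000e-03  7.900e-01] F [ 1.4 -0.8  0.7] op 0.33 q [-0.49  0.47  1.78  0.    0.89  0.29] t 34.1 gf 0.4
row [-0.02 -0.15  0.02] [-0.   -0.02 -1.38]
row [-0.06 -0.31  0.02] [-0.   -0.02 -2.82]
row [-0.12 -0.47  0.02] [-0.   -0.02 -4.25]
row [-0.18 -0.59  0.02] [ 0.   -0.02 -5.4 ]
row [-0.24 -0.67  0.02] [ 0.   -0.02 -6.16]
```

>>> drive_tool --plan '[{"x": -0.02, "y": -0.15, "z": 0, "ax": 0, "ay": 0, "az": -1.4, "hand": 28}, {"x": -0.06, "y": -0.31, "z": 0, "ax": 0, "ay": 0, "az": -2.8, "hand": 28}, {"x": -0.12, "y": -0.47, "z": 0, "ax": 0, "ay": 0, "az": -4.2, "hand": 28}, {"x": -0.18, "y": -0.59, "z": 0, "ax": 0, "ay": 0, "az": -5.4, "hand": 28}, {"x": -0.24, "y": -0.67, "z": 0, "ax": 0, "ay": 0, "az": -5.4, "hand": 28}, {"x": -0.24, "y": -0.7, "z": 0, "ax": 0, "ay": 0, "az": -5.4, "hand": 28}]'

```text
clock: 34.7
eef_pos: [503.1, -271.0, 102.0]
tcp_rot: [3.139, -0.001, 1.346]
contact_force: [7.0, -5.3, -4.8]
opening: 0.324
grasp_force: 4.2
```

>>> drive_tool --plan '[{"x": 0, "y": -0.06, "z": 0, "ax": 0, "ay": 0, "az": 0, "hand": 28}, {"x": 0, "y": -0.06, "z": 0, "ax": 0, "ay": 0, "az": 0, "hand": 28}]'

```text
clock: 34.9
eef_pos: [503.0, -271.0, 102.1]
tcp_rot: [3.134, -0.001, 1.346]
contact_force: [15.9, -3.1, -9.6]
opening: 0.329
grasp_force: 8.1
```

>>> drive_tool --plan '[{"x": 0, "y": 0.12, "z": 0, "ax": 0, "ay": 0, "az": 0, "hand": 34}, {"x": 0, "y": 0.12, "z": 0, "ax": 0, "ay": 0, "az": 0, "hand": 45}, {"x": 0, "y": 0.1, "z": -0.5, "ax": 0, "ay": 0, "az": 0, "hand": 45}, {"x": 0, "y": 0.1, "z": -1.5, "ax": 0, "ay": 0, "az": 0, "hand": 45}, {"x": -1.0, "y": 0.1, "z": -2.3, "ax": 0, "ay": 0, "az": 0, "hand": 45}, {"x": -2.0, "y": 0.1, "z": -2.5, "ax": 0, "ay": 0, "az": 0, "hand": 45}, {"x": -2.5, "y": 0.1, "z": -2.5, "ax": 0, "ay": 0, "az": 0, "hand": 45}, {"x": -2.5, "y": 0.1, "z": -2.5, "ax": 0, "ay": 0, "az": 0, "hand": 45}]'

```text
clock: 35.7
eef_pos: [475.4, -396.9, 227.0]
tcp_rot: [-3.141, 0.0, 1.346]
contact_force: [0.7, 0.3, 0.3]
opening: 0.522
grasp_force: 0.0
```

Run:
```python
from h import *
steps()
for n in('top','scene','wrist'):
    c=imaging.camera_info(n);h=imaging.grab_frame(n).astype(int)
    k=(h[...,0]>150)&(h[...,1]>100)&(h[...,2]<90)&(h[...,0]<1.55*h[...,1]);nn,l,st,ce=cv2.connectedComponentsWithStats(k.astype(np.uint8))
    for i in range(1,nn):
        X=M(onz(c,ce[i],122))
        if st[i,4]>30 and abs(X[0])<100 and abs(X[1])<120: print(n,st[i],X.round(1),'ang',round(np.arctan2(X[1]+42,X[0]+8),3))
    for col,k in(('red',(h[...,0]>1.8*h[...,1]+15)&(h[...,0]>1.8*h[...,2]+15)),('blue',(h[...,2]>1.6*h[...,0]+15)&(h[...,2]>1.4*h[...,1]+15))):
        nn,l,st,ce=cv2.connectedComponentsWithStats(k.astype(np.uint8))
        for i in range(1,nn):
            X=onz(c,ce[i],40)
            if st[i,4]>40 and 380<X[0]<720 and -90<X[1]<110: print(n,col,st[i],X.round(0))
```

```text
at [ 475.4 -396.9  227. ] man [ -13.  -114.3  227. ] [-3.141  0.     1.346] F [0.7 0.3 0.3] op 0.52 q [-0.7   0.35  1.65 -0.    1.14 -0.47] t 35.7 gf 0.0
top [355 201  24   9 112] [-11.6  11.4 122. ] ang 1.638
top red [245 206  23  33 345] [472. -21.  40.]
top blue [254 150  21  35 326] [605. -36.  40.]
scene [324 244  17  11 109] [-14.4 -65.5 122. ] ang -1.835
scene red [262 163  27  25 249] [474. -19.  40.]
scene blue [311 159  11  16  86] [593. -27.  40.]
wrist [315   0  22  56 610] [-10.4   4.  122. ] ang 1.623
```

```bash
python3 -c "
from rig import r
print(r.sign_off())"
```

```text
the job is handed in; nothing more can be done
None
```

I shut the valve, unscrewed the two fitted plugs (red and blue; there was no black one) and laid both in the tray, then turned the valve fully open again and handed the job in after about 36 s of robot time; I don't have the verdict.

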